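Load the sloping collet rack past its bail

ROBOT

A 6-joint arm with a two-finger parallel gripper is mounted at the origin on the work surface. World frame = base frame: x ahead of the robot, y to its left, z up, the work surface at z = 0. Lengths are in m, angles in degrees, forces in N, time in s.
With the tool pointing down it reaches from about 0.375 to 0.9 m from the base axis. Payload 3.1 kg.
Tool frame: the origin (TCP) lies at the very end of the fingers, on their centre line; the grasp point (between the pads) lies 19 mm behind it (bot.hold_point_z is the z of the grasp point in the tool frame, in m); z points along the fingers, y is the direction in which the jaws open and shut (so a half turn about z gives the same grasp; the last joint's range is limited). The gripper opens to 87 mm and grips with 3 to 60 N. Pads are 19 mm wide; open, the fingers measure 117 mm over their backs; the gripper's body (75 mm by 190 mm) begins 51 mm behind the grasp point.
Start: joints at [-75.602, 30.224, 82.088, -0, 67.689, -10.227], TCP at [0.26, -0.568, 0.185] pointing down, gripper open.
Joint ranges: [-176.69, 176.69], [-43.24, 126.21], [12.49, 139.97], [-82, 262], [0, 151.66], [-163.58, 163.58]. Speed limits (degrees/s): [159.86, 159.86, 180, 180, 180, 180].

INTERFACE

Orientations are given as a 3x3 rotation matrix whose columns are the frame's x, y, z axes.
In Python, from rig import bot gives the robot as it stands.
- The arm moves only by the tool servo_tool, never from a script. Its argument "increments" is a list of rows, each a list of 3 entries, a list of its own where there are three numbers: the closure, from 0 (fully open) to 1 (shut), then the shift along the tool's x, y, z in mm, then the turn about the tool's z in degrees. In form: [[claw, [x, y, z], turn], ...]. A call has 1 to 5 rows; each row shifts and turns the commanded pose from where the row before left it, along the tool's axes as they then stand; what a row does not reach is not made up. A row lasts 1/8 s, in which the tool goes at most 62.5 mm and 10.7 degrees, less where a joint would pass 70% of its speed; a pose out of reach is approached as far as the arm can. A call with a gripper value outside its range is refused whole. The fingers move at their own pace and stop on an object; the grip force is fixed at half the most. Time passes only in rows, so rows that do not move let the fingers close. It gives the time, the measured TCP pose, the force and the opening at its end, in the units of the state.
- bot.read_state(): the state, without advancing time (a new reading comes with each control period).
- bot.capture(name): name is "scene" or "top" or "wrist"; returns (picture, depth): 384x512x3 uint8, blue, green, red; 384x512 float32, m along the optical axis (not along the pixel's ray), 0 where there is no reading.
- bot.camera_info(name): a dict with "K" (3x3 intrinsics, pixels), "R" (3x3) and "t" (3): a world point X has camera coordinates R X + t; the wrist camera has in their place "mount" (4x4, takes a point from camera to tool coordinates, whose origin is the TCP and whose axes are the flange's). Camera axes: x right, y down, z forward; pixel columns grow to the right and rows downward; lengths in m; the calibration is good to about 2 mm. A picture is of the moment at which its call begins: read the wrist's pose just before it. camera_info takes no time and is no camera call.
- bot.hand_in(): hands the job in, once; it reports no verdict.
Trained networks look in the newest picture that a camera, given by its name, has taken for a name from the list of things; names that differ only in an ending like _2 or _b are one class to them, and where a whole thing is asked for, a point or a joint stands for the part that bears it (a point fixed in the world has none). Each returns a list of dicts, best first, with "p" (0 to 1); they miss things now and then, are a little off and sometimes report something else, mostly with a low value. They report only what shows in the picture. A call takes as long as a camera call. They do not tell look-alikes from the thing itself.
- bot.find_in(camera, thing): "bbox" ([left, top, right, bottom] in pixels, round what is visible of it).
- bot.trace(camera, thing): "region" (384x512 bool, what is visible of it) and "bbox" ([left, top, right, bottom] in pixels, round what is visible of it).
The state is a dict: "time_s": time; "joint_positions": joint angles; "qvel": joint speeds; "tau": joint torques, N m; "position": TCP position; "tcp_rot": TCP orientation; "force": force on the tool from outside, world axes, zero at the start; "moment": the same for the moment, N m; "opening": opening from 0.0 (shut) to 1.0 (fully open).
Only numpy, scipy, OpenCV 4.12 (cv2) and the standard library are available. Lean on these libraries where they do the work, as an engineer would, in place of code of your own. Each camera call takes 0.05 s, during which the arm holds its last target.

TASK

Swing the collet rack's carrying bail back out of the way, away from the robot, and leave it folded back; then drop the three loose collets, one after another and nose first, each fully home into a pocket of its own. One of the empty pockets has a ball stuck in the bottom, so a collet will not go home there: feel for it and use the other three. Do not ram the collets, and leave the collet already in the rack and everything else on the bench alone.

Things in the scene. Friction and masses are not known exactly. Their poses are not given: they have to be found in the camera images.
- block: Blue steel collet block, 72 (x) by 290 (y) by 40 mm (z), on a fixed green rack, base 130 x 300 mm. Origin: centre of its underside, 34 mm above the bench. z is square to its top face (the pocket axis) and leans 0.55 rad (31.5 degrees) from vertical, back towards the robot; x runs up the slope, away from the robot; y along the row of five pockets, which lie at x = 0, 52 mm apart.
- rack: The green rack that carries the block, fixed. Origin: centre of its base on the bench; z up. Of the five pockets one already holds a collet (home). In one of the other four, never told which, a dark steel ball is stuck fast at the bottom, its top 14 mm below the mouth: a collet put there stops about 18 mm short of home. The other three are clear to the floor.
- block_hole0 (a point): Centre of the mouth of pocket 0, level with the block's top face; axes as block (z out of the pocket). Round blind pocket, 30 mm bore, 1.5 mm chamfer, 32 mm deep (floor at z = 8 mm of the block).
- block_hole1 (a point): Centre of the mouth of pocket 1, level with the block's top face; axes as block (z out of the pocket). Round blind pocket, 30 mm bore, 1.5 mm chamfer, 32 mm deep (floor at z = 8 mm of the block).
- block_hole2 (a point): Centre of the mouth of pocket 2, level with the block's top face; axes as block (z out of the pocket). Round blind pocket, 30 mm bore, 1.5 mm chamfer, 32 mm deep (floor at z = 8 mm of the block).
- block_hole3 (a point): Centre of the mouth of pocket 3, level with the block's top face; axes as block (z out of the pocket). Round blind pocket, 30 mm bore, 1.5 mm chamfer, 32 mm deep (floor at z = 8 mm of the block).
- block_hole4 (a point): Centre of the mouth of pocket 4, level with the block's top face; axes as block (z out of the pocket). Round blind pocket, 30 mm bore, 1.5 mm chamfer, 32 mm deep (floor at z = 8 mm of the block).
- bail (a joint): Carrying bail of the rack: a U of 8 mm rod, hinged along the block's y at x = 0, z = 34 mm of the block, arms at y = -157 and +157 mm. 0 rad: square to the top face, over the pockets, in the way; grows as it swings back up the slope, away from the robot, to its stop at 1.5 rad. Starts at 0 to 0.35 rad; stays where it is left; about 3 to 5 N at the bar moves it.
- bail_bar (a point): Middle of the bail's cross bar (the 110 mm long red grip, 13 mm thick), 68 mm from the hinge line.
- home: Steel collet already home in one of the pockets, same size as the others; leave it alone. Origin: centre of its nose (lower) face, at the pocket floor; its frame is level like the rack's, though the collet leans with the pocket; its head stands 22 mm out of the block.
- mat: Black rubber mat lying on the bench, fixed, 200 x 210 x 4 mm, origin at the centre of its underside; the loose collets stand on it.
- bignut: Brass hex nut, 30 mm across flats, 14 mm tall, on the mat; leave alone. Origin: centre of its underside.
- bearing: Steel ring, 42 mm across, 12 mm tall, on the mat; leave alone. Origin: centre of its underside.
- wrench: Steel wrench, about 170 mm long, lying flat on the bench beyond the mat; leave alone. Origin: its middle; x along it.
- oil: Yellow oil bottle, 52 mm across, 150 mm tall, beyond the mat; leave standing. Origin: centre of its underside.
- woodbox: Wooden box, 100 x 160 x 55 mm, behind the rack; leave alone. Origin: centre of its underside.
- chuckkey: Small steel T-shaped key lying on the bench left of the mat, about 80 x 60 x 12 mm; leave alone. Origin: its middle, on the bench.
- driver: Screwdriver with an orange handle lying flat on the bench, to the right in front of the robot; leave alone. Origin: near its middle; x along it, towards the blade.
- collet1: Loose steel collet, 54 mm long, standing upright on the mat, wide end up: a 28 mm cylinder over its upper 28 mm, the lower 26 mm tapering to a 21 mm nose face. 0.10 to 0.20 kg. Origin: centre of its nose (lower) face, z up its axis. Home in a pocket its origin lies at z = 8 mm in the block's frame, the top 22 mm standing out.
- collet2: Loose steel collet, 54 mm long, standing upright on the mat, wide end up: a 28 mm cylinder over its upper 28 mm, the lower 26 mm tapering to a 21 mm nose face. 0.10 to 0.20 kg. Origin: centre of its nose (lower) face, z up its axis. Home in a pocket its origin lies at z = 8 mm in the block's frame, the top 22 mm standing out.
- collet3: Loose steel collet, 54 mm long, standing upright on the mat, wide end up: a 28 mm cylinder over its upper 28 mm, the lower 26 mm tapering to a 21 mm nose face. 0.10 to 0.20 kg. Origin: centre of its nose (lower) face, z up its axis. Home in a pocket its origin lies at z = 8 mm in the block's frame, the top 22 mm standing out.
There are look-alikes about, which are no part of the job. Leave any red look-alike of the collet3 alone.

How it is judged:
By the outcome, as a careful person would: the job done as asked, in the order asked, and still so for the second after the job is handed in, with the robot touching nothing.
It also fails if it takes over 72 s, if anything falls off the work surface, if the arm or the gripper's body presses on something with over 40 N, if the wrist force passes 120 N, or if a joint passes its speed limit or range.

## Working session

There is one attempt and no reset: what is moved stays moved. The work goes in short steps, Python scripts to look and compute and a tool call to move; the robot and the scene stay as the last step left them, time stands still between calls to the robot, and variables do not carry over. Pictures are saved under pics/ and viewed, and the job is handed in when it is done.

Besides the shell and the picture viewer there is one more tool, called after "Request:" in YAML: its name, and indented under it one key for each argument. servo_tool: Moves the arm, as the interface text tells. Its arguments: {"type":"object","properties":{"increments":{"type":"array","items":{"type":"array"}}},"required":["increments"]}

```bash
ls; mkdir -p pics; cat > h.py <<'E'
import numpy as np,cv2
from rig import bot
def cap(n,f):
    p,d=bot.capture(n); cv2.imwrite('pics/'+f+'.png',p); np.savez('pics/'+f+'.npz',p=p,d=d); return p,d
def world(n,u,v,z,st=None):
    c=bot.camera_info(n);K=np.array(c['K'])
    x=np.array([(u-K[0,2])/K[0,0]*z,(v-K[1,2])/K[1,1]*z,z]).reshape(3,-1)
    if 'R' in c: return (np.array(c['R']).T@(x-np.array(c['t']).reshape(3,1))).T
    M=np.array(c['mount']);st=st or bot.read_state()
    y=M[:3,:3]@x+M[:3,3:]
    return (np.array(st['tcp_rot'])@y+np.array(st['position']).reshape(3,1)).T
E
python3 - <<'E'
from h import *
for k,v in bot.read_state().items(): print(k,v)
cap('scene','s0');cap('top','t0')
for c in('scene','top','wrist'):print(bot.camera_info(c))
E
```

```text
pics
time_s 0.0
joint_positions [-7.56036236e+01  3.02807917e+01  8.21565911e+01 -5.87921616e-04
  6.76895714e+01 -1.02282797e+01]
qvel [ 0.05300146  0.08919317 -0.02668792  0.02125588  0.00035391  0.07250618]
tau [-5.63439007e-04 -4.40042174e+01 -1.76595801e+01  6.32773759e-02
  5.83300937e-02 -1.82846184e-04]
position [ 0.2602263  -0.56734481  0.18355103]
tcp_rot [[ 9.09055367e-01  4.16674965e-01 -5.60098142e-04]
 [ 4.16675164e-01 -9.09052920e-01  2.14382960e-03]
 [ 3.84121271e-04 -2.18223879e-03 -9.99997545e-01]]
force [ 0.68853841 -0.33911672  0.88724501]
moment [-0.00269207  0.04039575  0.00800566]
opening 1.0015657095780115
{'K': array([[472.15546049,   0.        , 254.03952385],
       [  0.        , 472.15546049, 182.43128411],
       [  0.        ,   0.        ,   1.        ]]), 'R': array([[-0.80621147,  0.59161316, -0.00411612],
       [ 0.32653345,  0.43915511, -0.83696995],
       [-0.49335482, -0.67611882, -0.54723337]]), 't': array([ 0.44711594, -0.07837352,  1.62554225])}
{'K': array([[365.42916671,   0.        , 253.22395716],
       [  0.        , 365.42916671, 187.70559126],
       [  0.        ,   0.        ,   1.        ]]), 'R': array([[-0.02098511, -0.99975308,  0.00730792],
       [-0.98678923,  0.0195374 , -0.16082692],
       [ 0.16064443, -0.01058635, -0.98695557]]), 't': array([-0.01885326,  0.54867036,  1.09816289])}
{'K': array([[344.99379988,   0.        , 259.66805599],
       [  0.        , 344.99379988, 195.32646693],
       [  0.        ,   0.        ,   1.        ]]), 'mount': array([[-4.26058292e-04, -9.68399126e-01, -2.49405194e-01,
         6.77021851e-02],
       [ 9.99999527e-01, -6.30631100e-04,  7.40339494e-04,
        -4.86592496e-05],
       [-8.74226791e-04, -2.49404761e-01,  9.68398937e-01,
        -2.01060237e-01],
       [ 0.00000000e+00,  0.00000000e+00,  0.00000000e+00,
         1.00000000e+00]])}
```

View pics/s0.png

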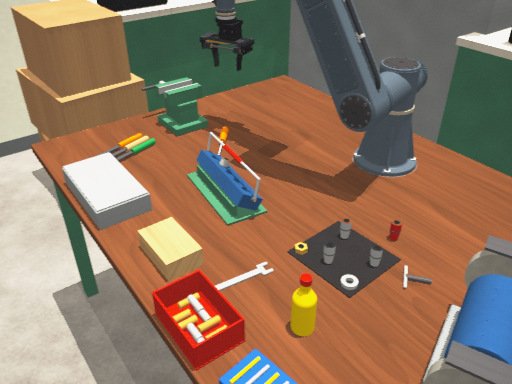

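View pics/t0.png

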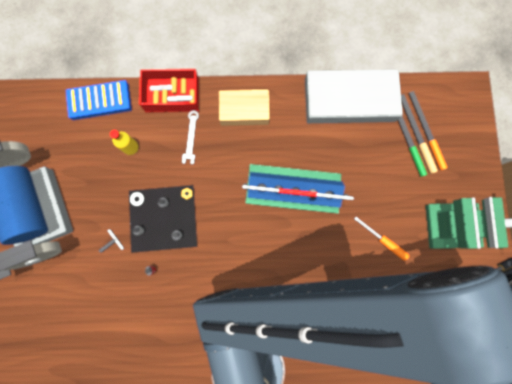

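The scene view shows the rack with the bail (red grip at ~(232,153)), three grey collets on the mat at (345,229), (329,253), (376,257), and a red look-alike at (395,231). The top view shows the same: rack at ~(295,190), mat collets at (163,203), (138,231), (177,235).

```bash
python3 - <<'E'
from h import *
for cam in('top','scene'):
    for th in('collet1','block','rack','bail_bar','bail','home','bignut','bearing','mat'):
        for r in bot.trace(cam,th)[:5]:
            if r['p']<0.3: continue
            d=np.load('pics/'+cam[0]+'0.npz')['d']
            v,u=np.nonzero(r['region']&(d>0)); W=world(cam,u,v,d[v,u])
            print(cam,th,round(r['p'],2),np.round(r['bbox']),len(u),'med',np.round(np.median(W,0),3),'min',np.round(np.percentile(W,3,axis=0),3),'max',np.round(np.percentile(W,97,axis=0),3))
E
```

```text
top collet1 0.49 [145. 265. 157. 273.] 79 med [0.304 0.287 0.034] min [0.291 0.277 0.013] max [0.315 0.299 0.056]
top collet1 0.44 [158. 200. 166. 206.] 67 med [0.507 0.251 0.038] min [0.497 0.241 0.023] max [0.523 0.265 0.06 ]
top collet1 0.42 [133. 226. 143. 237.] 73 med [0.424 0.328 0.042] min [0.412 0.316 0.024] max [0.437 0.34  0.059]
top block 0.66 [172. 232. 183. 239.] 63 med [0.406 0.206 0.041] min [0.394 0.196 0.031] max [0.419 0.216 0.06 ]
top block 0.6 [244. 173. 349. 207.] 2551 med [ 0.535 -0.158  0.072] min [ 0.495 -0.295  0.041] max [ 0.583 -0.02   0.136]
top rack 0.81 [242. 163. 352. 212.] 3736 med [ 0.537 -0.159  0.058] min [ 0.485 -0.298  0.005] max [ 0.616 -0.02   0.135]
top bail_bar 0.87 [243. 182. 351. 196.] 239 med [ 0.52  -0.149  0.134] min [ 0.504 -0.298  0.085] max [ 0.539 -0.008  0.139]
top bail_bar 0.42 [244. 172. 351. 207.] 2587 med [ 0.535 -0.16   0.072] min [ 0.495 -0.301  0.039] max [ 0.585 -0.021  0.136]
top bail 0.85 [242. 181. 350. 200.] 481 med [ 0.52  -0.174  0.132] min [ 0.502 -0.308  0.039] max [ 0.545 -0.008  0.138]
top bail 0.32 [239. 171. 350. 
[... 1776 characters left out ...]
[220. 162. 226. 167.] 33 med [ 0.523 -0.194  0.081] min [ 0.516 -0.203  0.075] max [ 0.531 -0.187  0.09 ]
scene home 0.5 [198. 147. 263. 209.] 1584 med [ 0.56  -0.113  0.069] min [ 0.511 -0.284  0.038] max [ 0.591 -0.001  0.134]
scene bignut 0.65 [296. 242. 307. 252.] 128 med [0.545 0.19  0.017] min [0.527 0.173 0.006] max [0.556 0.203 0.021]
scene bignut 0.64 [220. 129. 229. 154.] 124 med [ 0.371 -0.441  0.022] min [ 0.326 -0.487 -0.   ] max [ 0.444 -0.352  0.029]
scene bearing 0.59 [341. 277. 359. 288.] 205 med [0.527 0.348 0.015] min [0.51  0.331 0.004] max [0.546 0.366 0.019]
scene mat 0.69 [291. 220. 401. 297.] 3481 med [0.468 0.275 0.004] min [0.372 0.168 0.001] max [0.561 0.367 0.007]
```

```bash
python3 - <<'E'
import cv2
a=cv2.imread('pics/s0.png')[110:240,170:300];b=cv2.imread('pics/t0.png')[150:225,230:370]
cv2.imwrite('pics/s0c.png',cv2.resize(a,None,fx=4.5,fy=4.5,interpolation=2));cv2.imwrite('pics/t0c.png',cv2.resize(b,None,fx=5,fy=5,interpolation=2))
E
```

```text
(no output)
```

View pics/s0c.png

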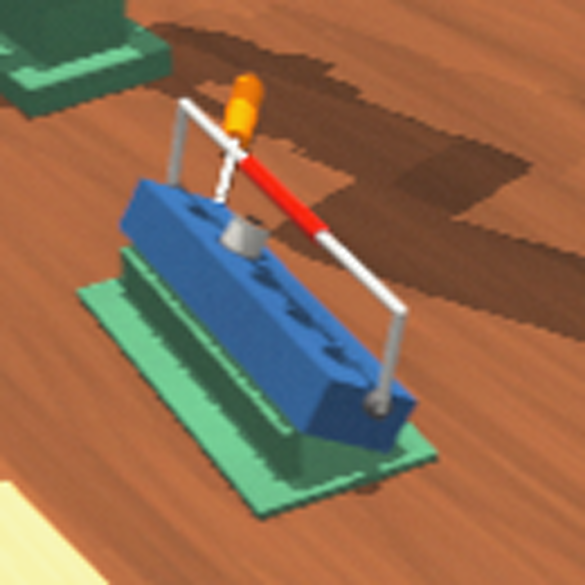

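View pics/t0c.png

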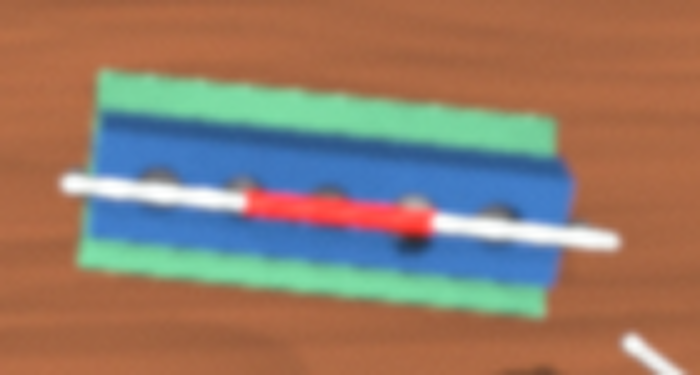

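```bash
python3 - <<'E'
from h import *
for cam in('top','scene'):
    f=np.load('pics/'+cam[0]+'0.npz');d=f['d'];p=f['p'].astype(int)
    V,U=np.nonzero(d>0);W=world(cam,U,V,d[V,U]);B,G,R=p[V,U].T
    box=(W[:,0]>.4)&(W[:,0]<.7)&(W[:,1]>-.35)&(W[:,1]<.05)
    red=box&(R>150)&(G<90)&(B<90)&(W[:,2]>.1)
    w=W[red];print(cam,'red',len(w),w.mean(0),w.min(0),w.max(0))
    rod=box&(W[:,2]>.118);w=W[rod];c=np.polyfit(w[:,1],w[:,0],1);print('rod dx/dy',c,w[:,1].min(),w[:,1].max())
    g=box&(G>R+20)&(G>B+10)&(W[:,2]<.012);w=W[g][:,:2].astype(np.float32);r=cv2.minAreaRect(w);print('green',r)
    bl=box&(B>R+60)&(W[:,2]>.035);w=W[bl];c=w.mean(0)
    # ransac plane
    best=None;rng=np.random.default_rng(0)
    for i in range(500):
        t=w[rng.choice(len(w),3,False)];n=np.cross(t[1]-t[0],t[2]-t[0]);l=np.linalg.norm(n)
        if l<1e-6:continue
        n/=l;e=abs((w-t[0])@n)<.002
        if best is None or e.sum()>best.sum():best=e
    q=w[best];m=q.mean(0);n=np.linalg.svd(q-m)[2][2];n*=np.sign(n[2]);print('plane',best.sum(),len(w),m,n,np.degrees(np.arccos(n[2])),np.degrees(np.arctan2(n[1],n[0])))
E
```

```text
top red 99 [ 0.51778389 -0.15524911  0.13465568] [ 0.50848329 -0.20277205  0.12749574] [ 0.53132401 -0.1062443   0.14040571]
rod dx/dy [0.12754827 0.53916827] -0.3158115621410964 0.0003122334443006611
green ((0.5509281754493713, -0.15991228818893433), (0.2994694709777832, 0.13081094622612), 82.60580444335938)
plane 1001 1847 [ 0.53251194 -0.15859851  0.06884138] [-0.53604467  0.06801824  0.84144497] 32.70697939491773 172.76843465678755
scene red 98 [ 0.52278697 -0.15208934  0.13386598] [ 0.51202133 -0.21392437  0.12551446] [ 0.53287038 -0.09622075  0.13879681]
rod dx/dy [0.12847079 0.54145445] -0.31258719820560116 0.008517606791564948
green ((0.5515456795692444, -0.15915313363075256), (0.31068116426467896, 0.13092941045761108), 82.63430786132812)
plane 566 1252 [ 0.57282919 -0.14365588  0.0706956 ] [ 0.85575905 -0.1090928   0.50574224] 59.619363510566764 -7.2649231437450945
```

Request:
servo_tool:
  increments:
    - [1,[0,0,0],10.6]
    - [1,[0,0,0],10.6]
    - [1,[0,0,0],10.7]
    - [1,[20,-57,0],0]
    - [1,[20,-57,0],0]

```text
time_s: 1.62
position: [0.3148, -0.4594, 0.1844]
tcp_rot: [[0.992, -0.129, 0.0], [-0.129, -0.992, -0.0], [0.0, 0.0, -1.0]]
force: [1.4, -0.2, -0.7]
opening: 0.517
```

Request:
servo_tool:
  increments:
    - [1,[20,-57,0],0]
    - [1,[20,-57,0],0]
    - [1,[20,-58,0],0]
    - [1,[20,-58,0],0]
    - [1,[20,-58,0],0]

```text
time_s: 2.25
position: [0.4512, -0.1855, 0.1849]
tcp_rot: [[0.992, -0.127, 0.001], [-0.127, -0.992, -0.001], [0.001, 0.0, -1.0]]
force: [0.7, -0.1, 0.4]
opening: 0.017
```

Request:
servo_tool:
  increments:
    - [1,[24,-60,0],0]
    - [1,[0,0,0],0]
    - [1,[0,0,0],0]

```text
time_s: 2.62
position: [0.4806, -0.1326, 0.1846]
tcp_rot: [[0.992, -0.125, -0.0], [-0.125, -0.992, -0.001], [0.0, 0.001, -1.0]]
force: [0.8, -0.7, 0.6]
opening: 0.006
```

```bash
cat >> h.py <<'E'
rx=np.array([np.cos(np.radians(7.3)),-np.sin(np.radians(7.3)),0]);ry=np.array([-rx[1],rx[0],0])
H=np.array([.5333,-.157,.063])
def rel():
    s=bot.read_state();d=np.array(s['position'])-H;R=np.array(s['tcp_rot'])
    print('t',round(s['time_s'],2),'pos',np.round(s['position'],4),'rel hinge rx,ry mm',np.round([d@rx*1e3,d@ry*1e3],1),'yaw',np.round(np.degrees(np.arctan2(R[1,0],R[0,0])),2),'F',np.round(s['force'],1),'open',round(s['opening'],3))
    return s
E
python3 -c "
from h import *
rel()"
```

```text
t 2.62 pos [ 0.4806 -0.1326  0.1846] rel hinge rx,ry mm [-55.4  17.5] yaw -7.2 F [ 0.8 -0.7  0.6] open 0.006
```

Request:
servo_tool:
  increments:
    - [1,[0,0,44],0]
    - [1,[0,0,44],0]
    - [1,[0,0,0],0]
    - [1,[12,0,0],0]
    - [1,[12,0,0],0]

```text
time_s: 3.25
position: [0.507, -0.1372, 0.0986]
tcp_rot: [[0.992, -0.128, 0.004], [-0.128, -0.992, -0.002], [0.005, 0.002, -1.0]]
force: [-0.3, 0.6, 0.3]
opening: 0.004
```

Request:
servo_tool:
  increments:
    - [1,[10,0,0],0]
    - [1,[10,0,0],0]
    - [1,[10,0,0],0]
    - [1,[10,0,0],0]
    - [1,[0,0,0],0]

```text
time_s: 3.88
position: [0.5468, -0.1415, 0.0984]
tcp_rot: [[0.992, -0.126, 0.005], [-0.126, -0.992, -0.002], [0.005, 0.002, -1.0]]
force: [0.1, -1.3, 6.3]
opening: 0.008
```

```bash
python3 -c "
from h import *
rel();p,d=cap('scene','s1')
cv2.imwrite('pics/s1c.png',cv2.resize(p[90:240,150:330],None,fx=4,fy=4,interpolation=2))"
```

```text
t 3.88 pos [ 0.5468 -0.1415  0.0984] rel hinge rx,ry mm [11.4 17.1] yaw -7.24 F [ 0.1 -1.3  6.3] open 0.008
```

View pics/s1c.png

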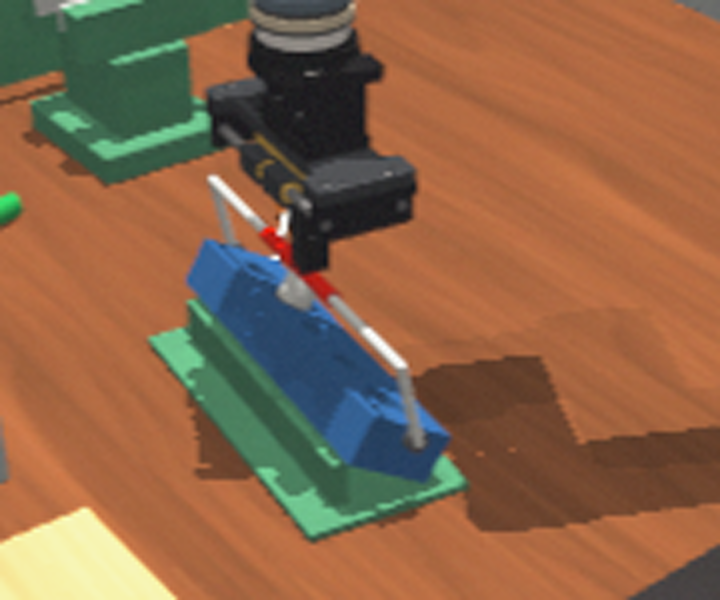

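Request:
servo_tool:
  increments:
    - [1,[8,0,0],0]
    - [1,[8,0,0],0]
    - [1,[6,0,0],0]
    - [1,[4,0,0],0]
    - [1,[0,0,0],0]

```text
time_s: 4.55
position: [0.5705, -0.1439, 0.0962]
tcp_rot: [[0.992, -0.127, 0.001], [-0.127, -0.992, -0.0], [0.001, -0.0, -1.0]]
force: [-0.5, -0.5, -0.4]
opening: 0.007
```

```bash
python3 -c "
from h import *
rel();p,d=cap('scene','s2')
cv2.imwrite('pics/s2c.png',cv2.resize(p[90:240,150:330],None,fx=4,fy=4,interpolation=2))"
```

```text
t 4.55 pos [ 0.5705 -0.1439  0.0962] rel hinge rx,ry mm [35.3 17.7] yaw -7.27 F [-0.5 -0.5 -0.4] open 0.007
```

View pics/s2c.png

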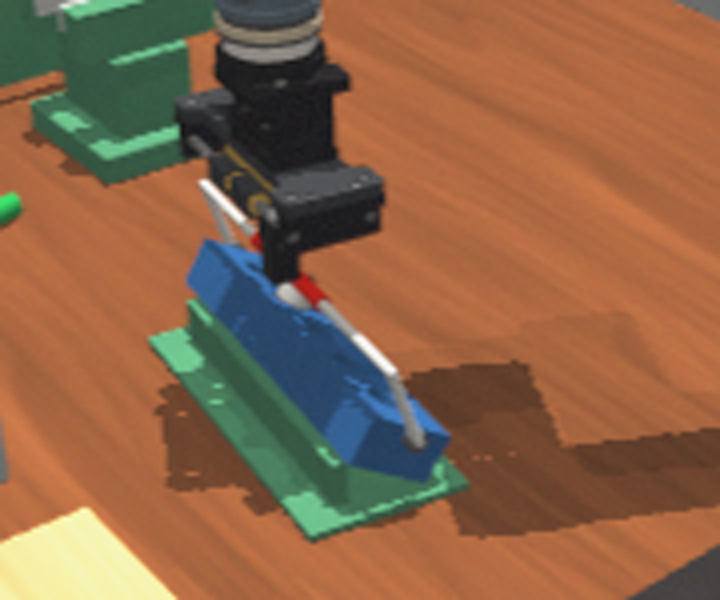

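```bash
python3 - <<'E'
from h import *
st=rel()
p,d=cap('wrist','w2')
f=np.load('pics/s2.npz');q=f['p'];dd=f['d']
V,U=np.nonzero(dd>0);W=world('scene',U,V,dd[V,U]);B,G,R=q[V,U].astype(int).T
box=(W[:,0]>.4)&(W[:,0]<.7)&(W[:,1]>-.35)&(W[:,1]<.05)
red=box&(R>150)&(G<90)&(B<90)&(W[:,2]>.07);w=W[red]-H
print(np.round(np.c_[w@rx,w@ry,w[:,2]][::6]*1e3))
rod=box&(R>150)&(B>150)&(W[:,2]>.09);w=W[rod]-H;print(np.round(np.c_[w@rx,w@ry,w[:,2]][::8]*1e3))
blk=box&(R<60)&(G<60)&(B<60)&(W[:,2]>.08)&(W[:,2]<.15);w=W[blk]-H;print('dark',np.round(np.c_[w@rx,w@ry,w[:,2]][::30]*1e3))
E
```

```text
t 4.6 pos [ 0.5701 -0.1438  0.0962] rel hinge rx,ry mm [34.8 17.8] yaw -7.27 F [0.2 0.3 0.6] open 0.01
[[ 25. -53.  68.]
 [ 22.  30.  71.]
 [ 22.  43.  74.]
 [ 22.  43.  70.]
 [ 22.  49.  70.]
 [ 24.  59.  73.]]
[[ -46.  103.  491.]
 [  21. -136.   69.]
 [  22. -120.   66.]
 [  24.  -99.   66.]
 [  23.  -71.   69.]
 [  22.   99.   67.]
 [  22.  124.   71.]
 [  22.  136.   68.]
 [  26.  154.   70.]]
dark [[46. 13. 82.]]
```

View pics/w2.png

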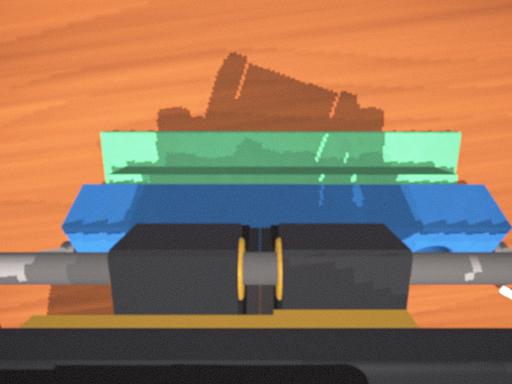

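```bash
python3 - <<'E'
from h import *
st=bot.read_state()
d=np.load('pics/w2.npz')['d']
for v,u in((268,20),(268,60),(268,90),(268,258),(268,440),(268,500),(240,170),(280,170),(300,170),(235,260),(310,260),(245,100),(210,200),(320,100),(345,100)):
    z=d[v,u];w=world('wrist',np.array([u]),np.array([v]),z,st)[0];e=w-H
    print((u,v),round(float(z),4),'rx,ry,z',np.round([e@rx*1e3,e@ry*1e3,w[2]*1e3],1), 'tool', np.round(np.array(st['tcp_rot']).T@(w-np.array(st['position']))*1e3,1))
E
```

```text
Traceback (most recent call last):
  File "h.py", line 7, in world
    x=np.array([(u-K[0,2])/K[0,0]*z,(v-K[1,2])/K[1,1]*z,z]).reshape(3,-1)
      ~~~~~~~~^^^^^^^^^^^^^^^^^^^^^^^^^^^^^^^^^^^^^^^^^^^^^
ValueError: setting an array element with a sequence. The requested array has an inhomogeneous shape after 1 dimensions. The detected shape was (3,) + inhomogeneous part.
```

```bash
python3 - <<'E'
from h import *
st=bot.read_state()
d=np.load('pics/w2.npz')['d']
for v,u in((268,20),(268,60),(268,90),(268,258),(268,440),(268,500),(240,170),(280,170),(300,170),(235,260),(310,260),(245,100),(210,200),(320,100),(345,100)):
    z=d[v,u];w=world('wrist',u,v,z,st)[0];e=w-H
    print((u,v),round(float(z),4),'rx,ry,z',np.round([e@rx*1e3,e@ry*1e3,w[2]*1e3],1), 'tool', np.round(np.array(st['tcp_rot']).T@(w-np.array(st['position']))*1e3,1))
E
```

```text
(20, 268) 0.0811 rx,ry,z [ 65.5  74.1 222.9] tool [  31.   -56.3 -126.7]
(60, 268) 0.0822 rx,ry,z [ 65.   65.3 221.9] tool [  30.5  -47.5 -125.7]
(90, 268) 0.0813 rx,ry,z [ 65.4  57.7 222.7] tool [  30.9  -40.  -126.5]
(258, 268) 0.0818 rx,ry,z [ 65.2  18.1 222.3] tool [  30.6   -0.3 -126.1]
(440, 268) 0.0819 rx,ry,z [ 65.2 -25.1 222.3] tool [  30.6   42.9 -126.1]
(500, 268) 0.0817 rx,ry,z [ 65.2 -39.2 222.4] tool [  30.6   57.  -126.2]
(170, 240) 0.0796 rx,ry,z [ 72.5  38.4 222.7] tool [  37.9  -20.6 -126.5]
(170, 280) 0.075 rx,ry,z [ 65.8  37.2 229.2] tool [  31.2  -19.4 -133. ]
(170, 300) 0.0769 rx,ry,z [ 60.5  37.7 228.6] tool [  25.9  -19.9 -132.3]
(260, 235) 0.1618 rx,ry,z [ 43.9  17.5 145.2] tool [  9.4   0.3 -49. ]
(260, 310) 0.3343 rx,ry,z [-88.6  17.3   1.2] tool [-123.1    0.5   95. ]
(100, 245) 0.2347 rx,ry,z [ 11.1 126.3  78.3] tool [ -23.4 -108.5   18. ]
(200, 210) 0.2311 rx,ry,z [35.2 57.6 75.8] tool [  0.7 -39.8  20.4]
(100, 320) 0.0737 rx,ry,z [ 58.1  51.9 232.5] tool [  23.5  -34.1 -136.2]
(100, 345) 0.0628 rx,ry,z [ 60.3  46.8 243.2] tool [  25.7  -29.  -147. ]
```

```bash
python3 - <<'E'
from h import *
p,d=cap('top','t2')
f=np.load('pics/s2.npz');q=f['p']
cv2.imwrite('pics/s2d.png',cv2.resize(q[130:200,195:265],None,fx=8,fy=8,interpolation=0))
cv2.imwrite('pics/t2c.png',cv2.resize(p[130:240,220:380],None,fx=4.5,fy=4.5,interpolation=0))
for n,c in(('s1','scene'),('s2','scene'),('t2','top')):
    f=np.load('pics/%s.npz'%n);q=f['p'];dd=f['d']
    V,U=np.nonzero(dd>0);W=world(c,U,V,dd[V,U]);B,G,R=q[V,U].astype(int).T
    box=(W[:,0]>.4)&(W[:,0]<.7)&(W[:,1]>-.35)&(W[:,1]<.05)
    red=box&(R>130)&(G<90)&(B<90)&(W[:,2]>.07);w=W[red]-H
    print(n,len(w),np.round([np.median(w@rx),(w@ry).min(),(w@ry).max(),np.median(w[:,2])],4))
E
```

```text
s1 86 [ 0.0167 -0.0519  0.1153  0.0713]
s2 65 [ 0.022  -0.0527  0.1087  0.0708]
  return _methods._mean(a, axis=axis, dtype=dtype,
  ret = ret.dtype.type(ret / rcount)
Traceback (most recent call last):
ValueError: zero-size array to reduction operation minimum which has no identity
```

View pics/s2d.png

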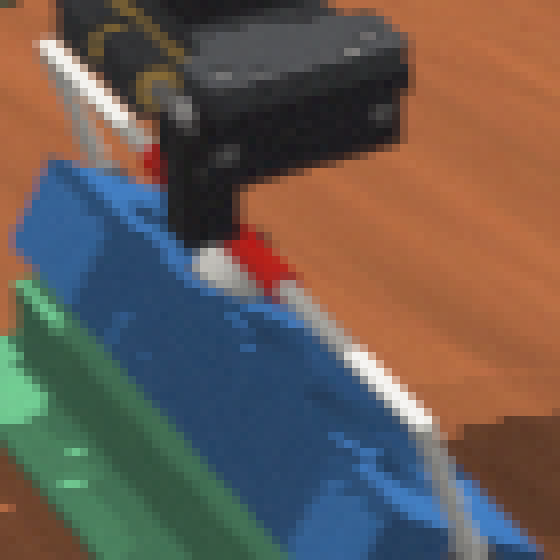

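View pics/t2c.png

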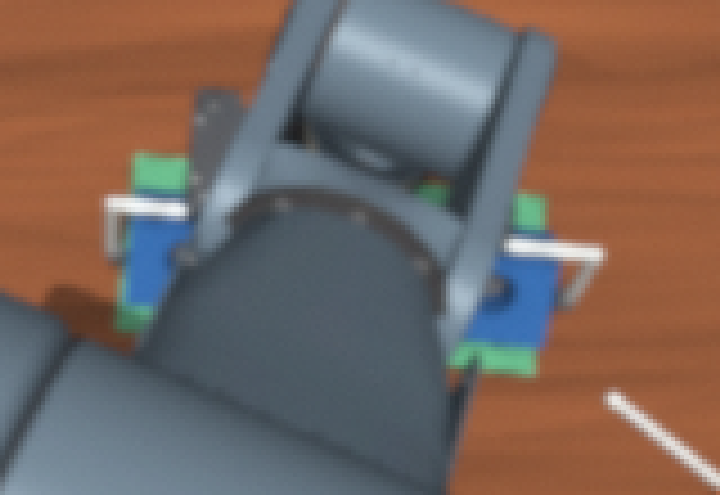

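```bash
python3 - <<'E'
from h import *
c=bot.camera_info('scene');K,R,t=[np.array(c[k]) for k in'KRt']
def pr(X): x=K@(R@X+t);return np.round(x[:2]/x[2],1)
P=np.array(bot.read_state()['position'])
print('tcp',pr(P),'crop',(pr(P)-[195,130])*8)
for dz in(0,.03,.06):
  for a in(-.0095,.0095):
    for b in(-.015,.015):print(dz,a,b,(pr(P+rx*a+ry*b+np.array([0,0,dz]))-[195,130])*8)
for th in(20,30,40,50,60,70,80,86):
  e=np.radians(th-31.5);q=H+rx*.068*np.sin(e)+np.array([0,0,.068*np.cos(e)])
  print('bar',th,*[(pr(q+ry*y)-[195,130])*8 for y in(-.157,-.055,0.055,.157)])
E
```

```text
tcp [220.9 170.2] crop [207.2 321.6]
0 -0.0095 -0.015 [212.8 296. ]
0 -0.0095 0.015 [248.  333.6]
0 0.0095 -0.015 [166.4 309.6]
0 0.0095 0.015 [200.8 347.2]
0.03 -0.0095 -0.015 [208.8 226.4]
0.03 -0.0095 0.015 [244.8 263.2]
0.03 0.0095 -0.015 [162.4 239.2]
0.03 0.0095 0.015 [197.6 276. ]
0.06 -0.0095 -0.015 [205.6 155.2]
0.06 -0.0095 0.015 [241.6 191.2]
0.06 0.0095 -0.015 [158.4 168. ]
0.06 0.0095 0.015 [193.6 204. ]
bar 20 [123.2  20.8] [234.4 127.2] [368. 256.] [506.4 388.8]
bar 30 [96.  24.8] [206.4 132. ] [338.4 260.8] [476.  394.4]
bar 40 [68.8 32.8] [178.4 140.8] [309.6 270.4] [445.6 405.6]
bar 50 [42.4 45.6] [150.4 154.4] [280.8 285.6] [416.  421.6]
bar 60 [18.4 62.4] [125.6 172. ] [253.6 304.8] [387.2 442.4]
bar 70 [-3.2 82.4] [102.4 193.6] [229.6 327.2] [361.6 466.4]
bar 80 [-21.6 105.6] [ 83.2 218.4] [208.8 352.8] [340.  493.6]
bar 86 [-31.2 120.8] [ 72.8 233.6] [198.4 369.6] [328.8 510.4]
```

```bash
python3 - <<'E'
from h import *
for n,off in(('s0',None),('s1',None),('s2',None)):
    f=np.load('pics/%s.npz'%n);q=f['p'];dd=f['d']
    V,U=np.nonzero(dd>0);W=world('scene',U,V,dd[V,U]);m=q[V,U].max(1)
    P={'s0':[.2602,-.5673,.1836],'s1':[.5468,-.1415,.0984],'s2':[.5705,-.1439,.0962]}[n]
    e=W-np.array(P);s=(abs(e[:,0])<.06)&(abs(e[:,1])<.08)&(m<75)&(e[:,2]>-.06)&(e[:,2]<.12)
    print(n,s.sum());o=e[s];o=o[np.argsort(o[:,2])];print(np.round(o[:40:4]*1e3)); print(np.histogram(o[:,2]*1e3,bins=range(-60,121,10)))
E
```

```text
s0 231
[[ 21. -39.  38.]
 [-11.  48.  40.]
 [-31.  44.  42.]
 [-16.  53.  44.]
 [-32.  43.  45.]
 [ 13. -44.  46.]
 [ 27. -36.  47.]
 [  9. -44.  49.]
 [ 26. -30.  52.]
 [-11.  54.  53.]]
(array([ 0,  0,  0,  0,  0,  0,  0,  0,  0,  4, 26, 24, 27, 22, 35, 29, 14,
       50]), array([-60, -50, -40, -30, -20, -10,   0,  10,  20,  30,  40,  50,  60,
        70,  80,  90, 100, 110, 120]))
s1 136
[[ 8. -0. 38.]
 [-0.  9. 43.]
 [-4. 13. 44.]
 [ 4. 10. 45.]
 [ 5.  7. 47.]
 [12. -4. 48.]
 [10. -7. 49.]
 [ 3.  9. 51.]
 [-3. 10. 53.]
 [ 8. 12. 54.]]
(array([ 0,  0,  0,  0,  0,  0,  0,  0,  0,  1, 24, 24, 19, 13, 15,  4,  1,
       35]), array([-60, -50, -40, -30, -20, -10,   0,  10,  20,  30,  40,  50,  60,
        70,  80,  90, 100, 110, 120]))
s2 125
[[ 8. -4. 39.]
 [ 2.  8. 43.]
 [ 9. -2. 44.]
 [ 6. 10. 45.]
 [ 3. 10. 47.]
 [12. 14. 49.]
 [ 3. 10. 51.]
 [ 7. 11. 52.]
 [ 0. 12. 54.]
 [ 3.  5. 55.]]
(array([ 0,  0,  0,  0,  0,  0,  0,  0,  0,  1, 22, 26, 13, 13, 13,  1,  1,
       35]), array([-60, -50, -40, -30, -20, -10,   0,  10,  20,  30,  40,  50,  60,
        70,  80,  90, 100, 110, 120]))
```

```bash
python3 - <<'E'
from h import *
c=bot.camera_info('scene');K,R,t=[np.array(c[k]) for k in'KRt']
def pr(X): x=K@(R@X+t);return np.round(x[:2]/x[2],1)
P=np.array([.2602,-.5673,.1836]);ty=np.array([.4167,-.909,0])
pts=[pr(P+s*.0435*ty+np.array([0,0,z])) for s in(-1,1) for z in(0,.038)];print(pts)
p=np.load('pics/s0.npz')['p'].copy()
q=cv2.resize(p[10:110,180:290],None,fx=6,fy=6,interpolation=0)
for a in pts: cv2.circle(q,tuple(int(v) for v in (a-[180,10])*6+3),4,(0,255,255),-1)
cv2.imwrite('pics/s0e.png',q)
E
```

```text
[array([237.7,  79.4]), array([237.5,  69.5]), array([218.1,  75.4]), array([217.6,  65.7])]
```

View pics/s0e.png

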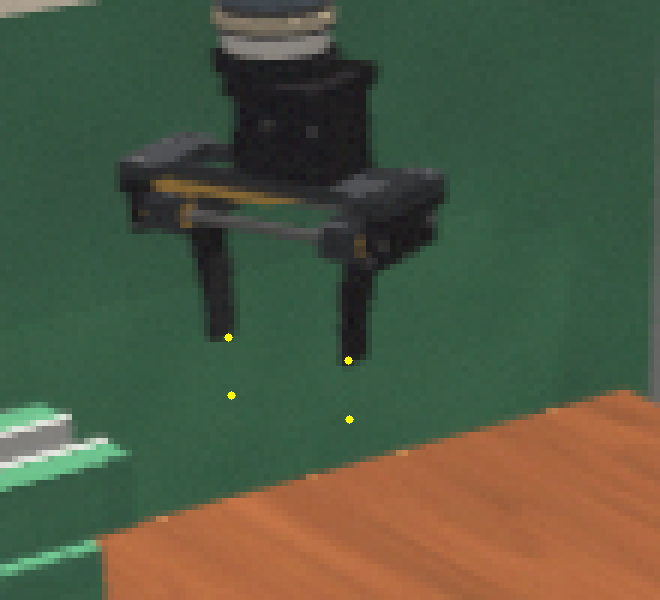

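Request:
servo_tool:
  increments:
    - [1,[0,0,-18],0]
    - [1,[-28,0,0],0]
    - [1,[-28,0,0],0]
    - [1,[0,0,28],0]
    - [1,[0,0,28],0]

```text
time_s: 5.32
position: [0.5145, -0.137, 0.0586]
tcp_rot: [[0.992, -0.127, 0.002], [-0.127, -0.992, -0.001], [0.002, 0.001, -1.0]]
force: [-0.0, -0.1, 0.6]
opening: 0.009
```

Request:
servo_tool:
  increments:
    - [1,[0,0,0],0]
    - [1,[10,0,0],0]
    - [1,[10,0,0],0]
    - [1,[10,0,0],0]
    - [1,[8,0,0],0]

```text
time_s: 5.95
position: [0.5504, -0.1409, 0.058]
tcp_rot: [[0.992, -0.126, -0.005], [-0.126, -0.992, 0.002], [-0.005, -0.001, -1.0]]
force: [-4.2, -0.1, -3.8]
opening: 0.005
```

```bash
python3 -c "
from h import *
rel();p,d=cap('scene','s3')
cv2.imwrite('pics/s3c.png',cv2.resize(p[90:240,150:330],None,fx=4,fy=4,interpolation=2))"
```

```text
t 5.95 pos [ 0.5504 -0.1409  0.058 ] rel hinge rx,ry mm [14.9 18.2] yaw -7.25 F [-4.2 -0.1 -3.8] open 0.005
```

View pics/s3c.png

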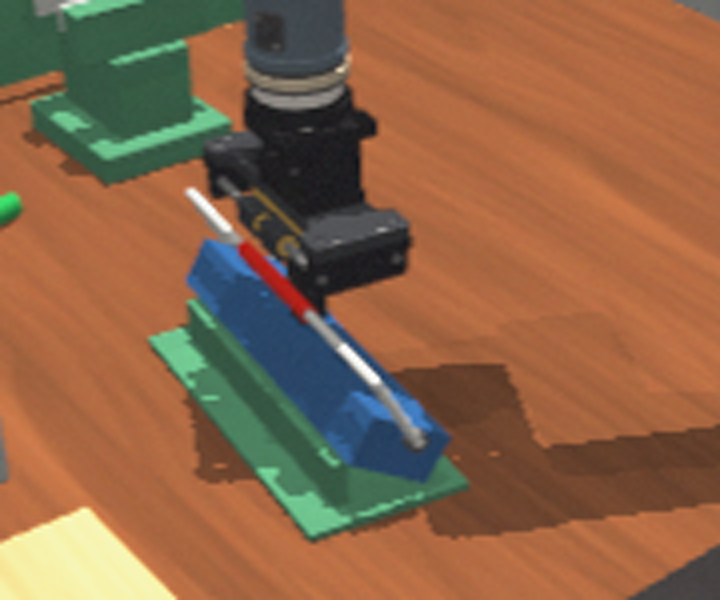

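The finger now pushes from the robot side, with the bar in front of it.

Request:
servo_tool:
  increments:
    - [1,[8,0,0],0]
    - [1,[8,0,0],0]
    - [1,[5,0,0],0]
    - [1,[3,0,0],0]
    - [1,[0,0,0],0]

```text
time_s: 6.62
position: [0.5682, -0.1419, 0.0554]
tcp_rot: [[0.992, -0.126, -0.016], [-0.126, -0.992, 0.006], [-0.017, -0.004, -1.0]]
force: [-9.8, 0.4, -7.5]
opening: 0.005
```

```bash
python3 -c "
from h import *
rel();p,d=cap('scene','s4')
cv2.imwrite('pics/s4c.png',cv2.resize(p[90:240,150:330],None,fx=4,fy=4,interpolation=2))"
```

```text
t 6.62 pos [ 0.5682 -0.1419  0.0554] rel hinge rx,ry mm [32.7 19.4] yaw -7.21 F [-9.8  0.4 -7.5] open 0.005
```

View pics/s4c.png

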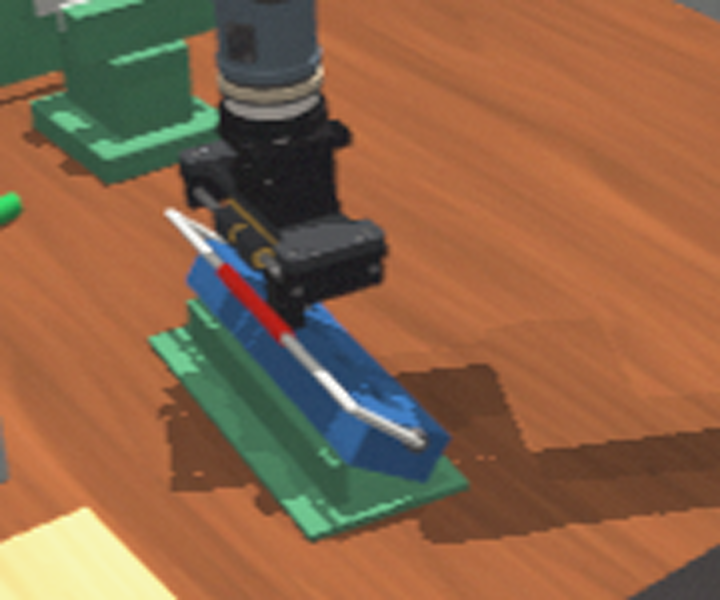

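Request:
servo_tool:
  increments:
    - [1,[-20,0,-20],0]
    - [1,[-35,0,-35],0]
    - [1,[-35,-6,-35],0]
    - [1,[-35,-10,-15],0]
    - [1,[0,0,0],0]

```text
time_s: 7.3
position: [0.4538, -0.1123, 0.1655]
tcp_rot: [[0.992, -0.127, 0.004], [-0.127, -0.992, -0.001], [0.004, 0.001, -1.0]]
force: [0.5, -0.6, 0.3]
opening: 0.003
```

Request:
servo_tool:
  increments:
    - [0,[0,0,0],0]
    - [0,[0,0,0],0]

```text
time_s: 7.55
position: [0.4554, -0.1136, 0.1634]
tcp_rot: [[0.992, -0.127, 0.001], [-0.127, -0.992, -0.001], [0.001, 0.0, -1.0]]
force: [0.7, 0.2, 0.3]
opening: 0.155
```

```bash
python3 -c "
from h import *
s=rel();p,d=cap('wrist','w5');import json
np.savez('pics/w5s.npz',R=s['tcp_rot'],P=s['position'])
cap('scene','s5')
cv2.imwrite('pics/w5c.png',cv2.resize(p[:200],None,fx=1.56,fy=1.56,interpolation=2))"
```

```text
t 7.55 pos [ 0.4554 -0.1136  0.1634] rel hinge rx,ry mm [-82.8  33.1] yaw -7.28 F [0.7 0.2 0.3] open 0.155
```

View pics/w5.png

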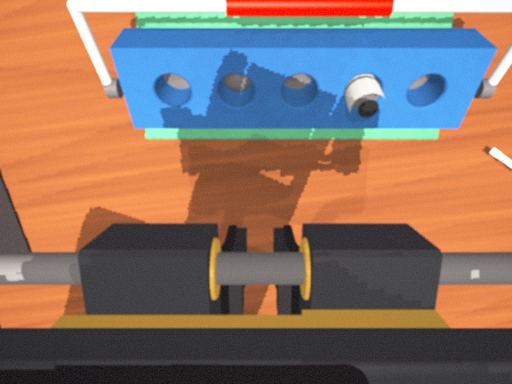

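View pics/s5.png

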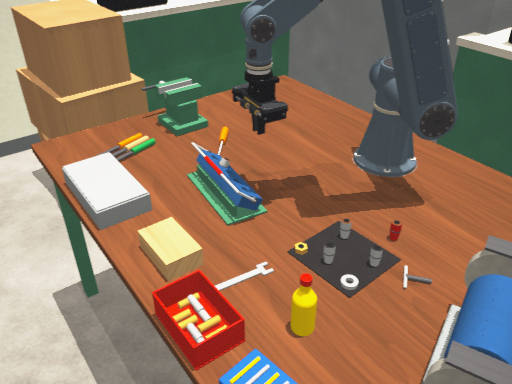

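The wrist picture shows the five mouths at (174,88), (237,89), (299,88), home collet (365,95), (426,89), bail folded back behind.

```bash
python3 - <<'E'
from h import *
f=np.load('pics/w5.npz');p,d=f['p'],f['d'];s=np.load('pics/w5s.npz');st=dict(tcp_rot=s['R'],position=s['P'])
cv2.imwrite('pics/w5c.png',cv2.resize(p[55:125,130:480],None,fx=2.28,fy=2.28*1.5,interpolation=2))
V,U=np.nonzero(d>0);W=world('wrist',U,V,d[V,U],st);B,G,R=p[V,U].astype(int).T
bl=(B>R+60)&(W[:,2]>.035)&(V<140);w=W[bl]
best=None;rng=np.random.default_rng(0)
for i in range(500):
    t=w[rng.choice(len(w),3,False)];n=np.cross(t[1]-t[0],t[2]-t[0]);l=np.linalg.norm(n)
    if l<1e-6:continue
    n/=l;e=abs((w-t[0])@n)<.0015
    if best is None or e.sum()>best.sum():best=e
q=w[best];m=q.mean(0);n=np.linalg.svd(q-m,full_matrices=False)[2][2];n*=np.sign(n[2]);print('n',n,np.degrees(np.arccos(n[2])),np.degrees(np.arctan2(-n[1],-n[0])))
by=ry;bx=np.cross(by,n);bx/=np.linalg.norm(bx);by=np.cross(n,bx)
e=(q-m);X=e@bx;Y=e@by
r=cv2.minAreaRect(np.c_[Y,X].astype(np.float32)*1000);print('face rect',r)
print('yaw corr deg, centre->',r[2])
c=m+by*r[0][0]/1e3+bx*r[0][1]/1e3;print('top centre',c)
# depth in pockets
F=(W-c);zb=F@n;xb=F@bx;yb=F@by
for k in range(-2,3):
    s_=(abs(yb-k*.052)<.02)&(abs(xb)<.025)&(zb<-.004)
    print(k,s_.sum(),'zb min',np.round(np.percentile(zb[s_],[2,10,50])*1e3,1),'cent',np.round([np.mean(xb[s_])*1e3,np.mean(yb[s_])*1e3],1))
    g=(abs(yb-k*.052)<.004)&(abs(xb)<.022);o=np.argsort(V[g]);print('   profile v,xb,zb',[(int(a),round(b*1e3),round(c_*1e3)) for a,b,c_ in zip(V[g][o],xb[g][o],zb[g][o])][::6])
E
```

```text
n [-0.51888668  0.06765907  0.85216129] 31.552473029883327 -7.429041268260085
face rect ((-0.724395751953125, -4.255809783935547), (73.30279541015625, 290.5186462402344), 89.99402618408203)
yaw corr deg, centre-> 89.99402618408203
top centre [ 0.53026019 -0.15613453  0.06904318]
-2 952 zb min [-86.1 -33.1 -20.5] cent [  -5.3 -111.5]
   profile v,xb,zb [(66, 22, 0), (67, 21, -1), (67, 21, 0), (68, 21, 1), (69, 20, 0), (69, 19, -1), (70, 19, 0), (71, 18, 0), (71, 18, 0), (72, 17, -1), (72, 17, 1), (73, 16, 0), (73, 16, 0), (74, 15, -1), (82, -8, -32), (84, -10, -32), (85, -11, -31), (87, -13, -32), (88, -14, -32), (89, -14, -31), (90, -15, -30), (91, -15, -28), (92, -14, -25), (92, -14, -26), (93, -15, -24), (94, -15, -22), (94, -15, -23), (95, -15, -21), (96, -15, -20), (96, -14, -18), (97, -15, -17), (98, -14, -15), (98, -15, -16), (99, -15, -14), (100, -15, -13), (100, -15, -12), (101, -15, -12), (101, -14, -9), (102, -15, -9), (103, -15, -7), (103, -14, -7), (104, -15, -6), (105, -14, -3), (105, -14, -3), (106, -15, -3), (107, -15, -1), (107, -15, -1), (108, -16, -1), (109, -16, 0)
[... 4428 characters left out ...]
, (85, -11, -31), (86, -12, -31), (87, -12, -31), (88, -14, -31), (88, -14, -32), (89, -15, -31), (90, -15, -30), (90, -14, -28), (91, -15, -28), (92, -15, -26), (92, -15, -27), (93, -15, -24), (94, -15, -23), (94, -14, -21), (95, -15, -20), (96, -15, -19), (97, -15, -17), (97, -15, -18), (98, -15, -16), (99, -15, -14), (99, -15, -14), (100, -15, -13), (101, -15, -11), (101, -15, -11), (102, -15, -9), (103, -14, -6), (103, -15, -7), (104, -14, -5), (104, -15, -6), (105, -16, -5), (106, -15, -2), (106, -15, -2), (107, -16, -2), (108, -15, 1), (108, -16, -1), (109, -16, 0), (110, -18, -1), (110, -17, 0), (111, -18, 0), (111, -18, 0), (112, -20, -1), (113, -20, 0), (114, -21, 0), (114, -21, 0)]
```

View pics/w5c.png

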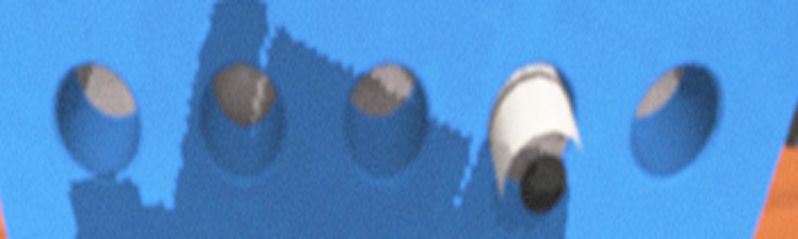

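Depth in the pockets: k=+1 (second from the left) has its bottom at −14 mm (ball); the others read −32 mm. So pockets at y = −104, 0 and +104 mm are clear. Now a look at the mat.

Request:
servo_tool:
  increments:
    - [0,[-20,-54,0],0]
    - [0,[-20,-54,0],0]
    - [0,[-20,-54,0],0]
    - [0,[-21,-54,0],0]
    - [0,[-21,-54,0],0]

```text
time_s: 8.28
position: [0.3871, 0.1696, 0.1633]
tcp_rot: [[0.992, -0.127, 0.0], [-0.127, -0.992, 0.0], [0.0, -0.0, -1.0]]
force: [1.5, 0.7, -0.1]
opening: 0.814
```

Request:
servo_tool:
  increments:
    - [0,[-21,-54,0],0]
    - [0,[-21,-55,0],0]
    - [0,[0,0,0],0]
    - [0,[0,0,0],0]

```text
time_s: 8.78
position: [0.359, 0.2812, 0.1631]
tcp_rot: [[0.992, -0.125, -0.001], [-0.125, -0.992, -0.001], [-0.001, 0.001, -1.0]]
force: [0.8, -0.9, 0.0]
opening: 0.997
```

```bash
python3 - <<'E'
from h import *
s=rel();p,d=cap('wrist','w6')
np.savez('pics/w6s.npz',R=s['tcp_rot'],P=s['position'])
for th in ('collet1',):
  for r in bot.trace('wrist',th):
    v,u=np.nonzero(r['region']&(d>0))
    if len(u)<20:continue
    W=world('wrist',u,v,d[v,u],s);t=W[W[:,2]>np.percentile(W[:,2],95)-.006]
    c,rad=cv2.minEnclosingCircle(t[:,:2].astype(np.float32)*1000)
    print(th,round(r['p'],2),np.round(r['bbox']),'topz',np.round(np.percentile(W[:,2],95),4),'circ',np.round(c,1),round(rad,1),len(t),'bgr',p[v,u].mean(0).round())
E
```

```text
t 8.78 pos [0.359  0.2812 0.1631] rel hinge rx,ry mm [-228.6  412.5] yaw -7.21 F [ 0.8 -0.9  0. ] open 0.997
collet1 0.92 [248.   1. 283.  25.] topz 0.0597 circ [506.1 257.2] 12.9 142 bgr [158. 161. 167.]
collet1 0.83 [313. 101. 344. 136.] topz 0.0602 circ [409.8 215.7] 12.6 299 bgr [106. 107. 112.]
collet1 0.57 [180. 101. 212. 134.] topz 0.0601 circ [424.6 328.7] 12.4 305 bgr [108. 108. 113.]
collet1 0.56 [239. 213. 265. 249.] topz 0.056 circ [306.5 292.6] 13.1 259 bgr [ 97. 103. 169.]
```

View pics/w6.png

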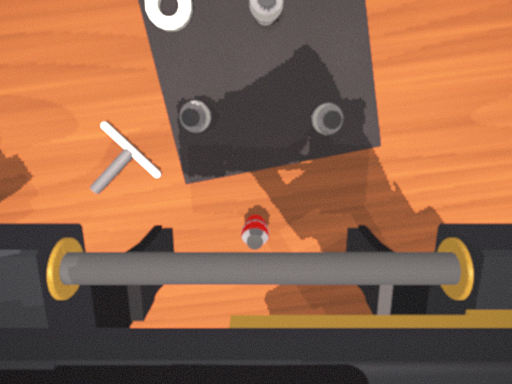

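Request:
servo_tool:
  increments:
    - [0,[30,29,0],0]
    - [0,[29,30,0],0]
    - [0,[0,0,60],0]
    - [0,[0,0,60],0]
    - [0,[0,0,33],0]

```text
time_s: 9.5
position: [0.4095, 0.2129, 0.0083]
tcp_rot: [[0.991, -0.131, -0.003], [-0.131, -0.991, -0.001], [-0.003, 0.001, -1.0]]
force: [0.4, 0.4, 0.6]
opening: 0.997
```

Request:
servo_tool:
  increments:
    - [0,[0,0,0],0]
    - [0,[0,0,0],0]

```text
time_s: 9.75
position: [0.4113, 0.2146, 0.0114]
tcp_rot: [[0.992, -0.128, 0.002], [-0.128, -0.992, 0.0], [0.001, -0.001, -1.0]]
force: [-0.0, 0.4, 0.5]
opening: 1.0
```

```bash
python3 -c "
from h import *
rel();p,d=cap('scene','s7')
cv2.imwrite('pics/s7c.png',cv2.resize(p[150:300,270:430],None,fx=4,fy=4,interpolation=2))"
```

```text
t 9.75 pos [0.4113 0.2146 0.0114] rel hinge rx,ry mm [-168.3  353.1] yaw -7.38 F [-0.   0.4  0.5] open 1.0
```

View pics/s7c.png

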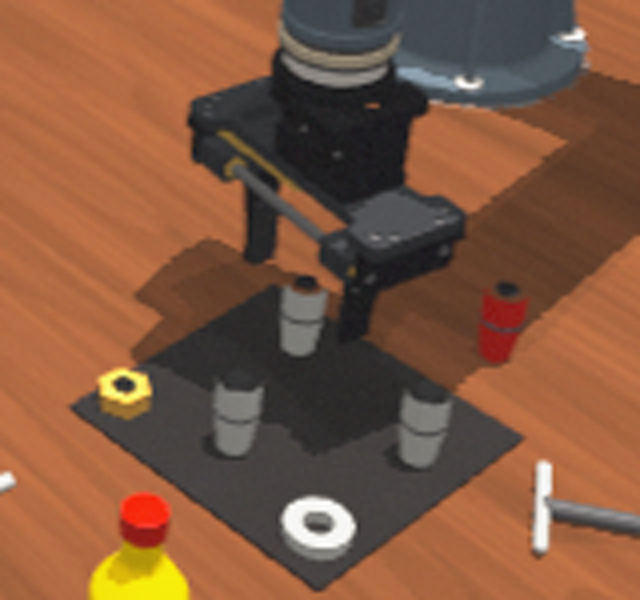

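Request:
servo_tool:
  increments:
    - [0,[0,0,7],0]
    - [0,[0,0,7],0]
    - [0,[0,0,0],0]

```text
time_s: 10.18
position: [0.4098, 0.2153, -0.0036]
tcp_rot: [[0.992, -0.126, -0.0], [-0.126, -0.992, -0.0], [-0.0, 0.0, -1.0]]
force: [-0.7, 0.1, 0.4]
opening: 0.999
```

Request:
servo_tool:
  increments:
    - [1,[0,0,0],0]
    - [1,[0,0,0],0]
    - [1,[0,0,0],0]
    - [1,[0,0,0],0]
    - [1,[0,0,0],0]

```text
time_s: 10.8
position: [0.4101, 0.2153, -0.0034]
tcp_rot: [[0.992, -0.127, 0.0], [-0.127, -0.992, 0.0], [0.0, -0.0, -1.0]]
force: [0.6, -0.0, 0.1]
opening: 0.514
```

Request:
servo_tool:
  increments:
    - [1,[0,0,0],0]
    - [1,[0,0,0],0]

```text
time_s: 11.05
position: [0.41, 0.2152, -0.0035]
tcp_rot: [[0.992, -0.127, -0.0], [-0.127, -0.992, -0.0], [-0.0, 0.0, -1.0]]
force: [-0.0, 0.5, -0.1]
opening: 0.318
```

Request:
servo_tool:
  increments:
    - [1,[0,0,-15],0]
    - [1,[0,0,-50],0]
    - [1,[0,0,-58],0]
    - [1,[28,41,0],0]
    - [1,[28,41,0],0]

```text
time_s: 11.68
position: [0.456, 0.1264, 0.1206]
tcp_rot: [[0.992, -0.124, 0.003], [-0.124, -0.992, 0.0], [0.003, -0.001, -1.0]]
force: [0.5, -0.2, -1.2]
opening: 0.316
```

Request:
servo_tool:
  increments:
    - [1,[28,41,0],0]
    - [1,[28,42,0],0]
    - [1,[28,42,0],0]
    - [1,[26,42,0],0]
    - [1,[0,0,0],0]

```text
time_s: 12.3
position: [0.5454, -0.0564, 0.1194]
tcp_rot: [[0.991, -0.131, 0.003], [-0.131, -0.991, -0.001], [0.003, 0.001, -1.0]]
force: [-0.5, 0.8, -1.1]
opening: 0.312
```

```bash
cat >> h.py <<'E'
C=np.array([.53026,-.15613,.068]);th=np.radians(31.5);nn=-rx*np.sin(th)+np.array([0,0,np.cos(th)]);by=np.array([.128,.9918,0])
def tgt(k,drx,dz,dy=0):
    s=rel();P=C+k*.052*by+rx*drx/1e3+by*dy/1e3+np.array([0,0,dz/1e3]);d=P-np.array(s['position']);print('move tool frame mm',np.round(np.array(s['tcp_rot']).T@d*1e3,1));return s
E
python3 -c "
from h import *
tgt(2,-0.1,10);p,d=cap('scene','s8')
cv2.imwrite('pics/s8c.png',cv2.resize(p[80:230,170:330],None,fx=4,fy=4,interpolation=2))"
```

```text
t 12.3 pos [ 0.5454 -0.0564  0.1194] rel hinge rx,ry mm [ -0.8 101.3] yaw -7.54 F [-0.5  0.8 -1.1] open 0.312
move tool frame mm [-2.4 -3.2 41.4]
```

View pics/s8c.png

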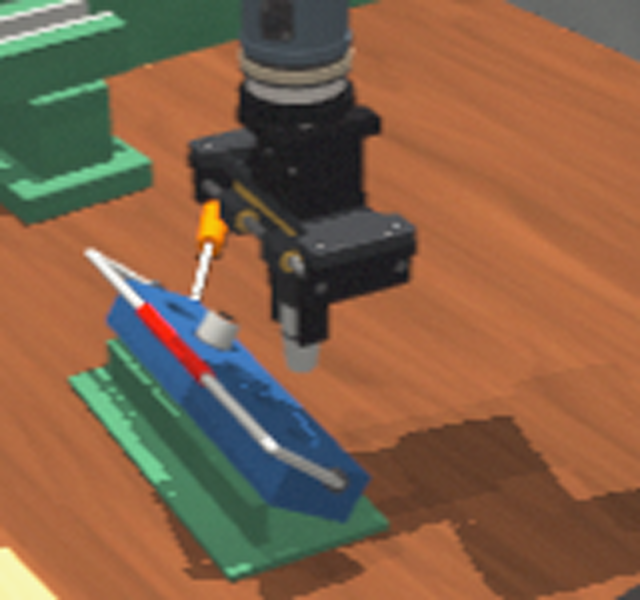

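The collet is held between the fingers above the left end of the block.

Request:
servo_tool:
  increments:
    - [1,[0,0,20],0]
    - [1,[0,0,10],0]
    - [1,[0,0,0],0]
    - [1,[0,0,0],0]

```text
time_s: 12.85
position: [0.5433, -0.0522, 0.0899]
tcp_rot: [[0.992, -0.126, 0.0], [-0.126, -0.992, -0.0], [0.0, -0.0, -1.0]]
force: [0.6, -0.0, -1.7]
opening: 0.312
```

```bash
python3 -c "
from h import *
tgt(2,-0.1,-17)"
```

```text
t 12.85 pos [ 0.5433 -0.0522  0.0899] rel hinge rx,ry mm [ -3.4 105.2] yaw -7.23 F [ 0.6 -0.  -1.7] open 0.312
move tool frame mm [ 0.2  0.7 38.9]
```

Request:
servo_tool:
  increments:
    - [1,[0,1,15],0]
    - [1,[0,0,10],0]
    - [1,[0,0,5],0]
    - [1,[0,0,4],0]
    - [1,[0,0,0],0]

```text
time_s: 13.48
position: [0.5429, -0.0537, 0.0552]
tcp_rot: [[0.992, -0.127, -0.001], [-0.127, -0.992, 0.0], [-0.001, -0.0, -1.0]]
force: [-0.5, -0.0, -1.7]
opening: 0.314
```

Request:
servo_tool:
  increments:
    - [1,[0,0,2],0]
    - [1,[0,0,2],0]
    - [1,[0,0,0],0]

```text
time_s: 13.85
position: [0.5439, -0.0538, 0.0518]
tcp_rot: [[0.992, -0.127, 0.002], [-0.127, -0.992, -0.0], [0.002, -0.0, -1.0]]
force: [1.6, 0.1, -1.2]
opening: 0.316
```

Request:
servo_tool:
  increments:
    - [1,[-2,0,0],0]
    - [1,[-2,0,0.5],0]
    - [1,[-2,0,0.5],0]
    - [1,[0,0,0],0]

```text
time_s: 14.35
position: [0.5407, -0.0541, 0.052]
tcp_rot: [[0.992, -0.127, 0.008], [-0.127, -0.992, -0.002], [0.008, 0.001, -1.0]]
force: [5.3, -0.2, 4.0]
opening: 0.316
```

Request:
servo_tool:
  increments:
    - [1,[-2,0,0.5],0]
    - [1,[-2,0,1],0]
    - [1,[-2,0,1],0]
    - [1,[0,0,0],0]

```text
time_s: 14.85
position: [0.5371, -0.0535, 0.0507]
tcp_rot: [[0.992, -0.127, 0.013], [-0.127, -0.992, -0.003], [0.013, 0.001, -1.0]]
force: [7.8, 1.3, 9.8]
opening: 0.312
```

```bash
python3 -c "
from h import *
rel();p,d=cap('scene','s9')
cv2.imwrite('pics/s9c.png',cv2.resize(p[120:210,200:290],None,fx=6.6,fy=6.6,interpolation=2))"
```

```text
t 14.85 pos [ 0.5371 -0.0535  0.0507] rel hinge rx,ry mm [ -9.4 103.1] yaw -7.32 F [7.8 1.3 9.8] open 0.312
```

View pics/s9c.png

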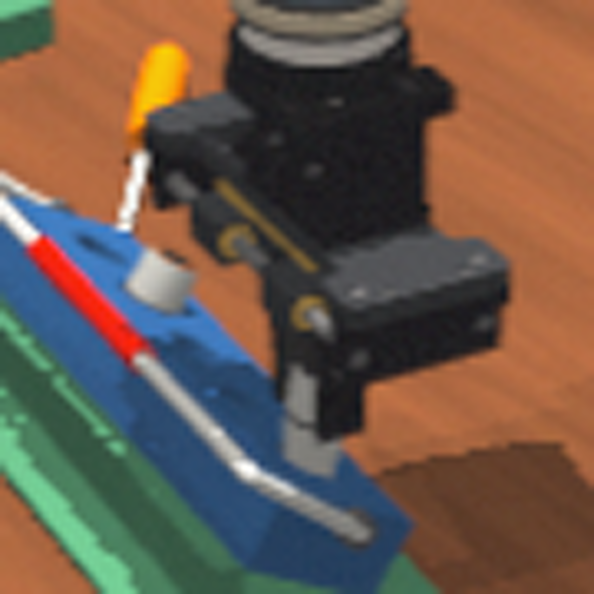

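Request:
servo_tool:
  increments:
    - [1,[-2,0,0],0]
    - [1,[-2,0,0],0]
    - [1,[-2,0,0],0]
    - [1,[-2,0,0],0]
    - [1,[0,0,0],0]

```text
time_s: 15.52
position: [0.5277, -0.0522, 0.05]
tcp_rot: [[0.992, -0.127, 0.01], [-0.127, -0.992, -0.002], [0.01, 0.001, -1.0]]
force: [6.4, 0.9, 6.6]
opening: 0.313
```

```bash
python3 -c "
from h import *
rel();p,d=cap('scene','s10')
cv2.imwrite('pics/s10c.png',cv2.resize(p[120:210,200:290],None,fx=6.6,fy=6.6,interpolation=2))"
```

```text
t 15.53 pos [ 0.5277 -0.0522  0.05  ] rel hinge rx,ry mm [-18.8 103.2] yaw -7.3 F [6.4 0.9 6.6] open 0.313
```

View pics/s10c.png

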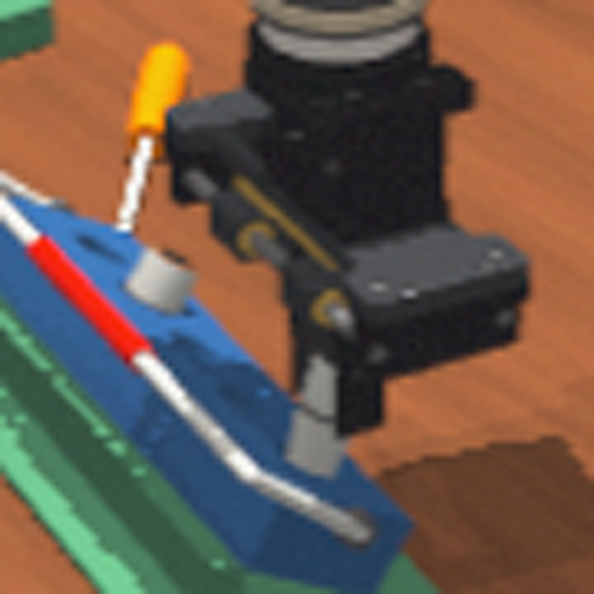

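Request:
servo_tool:
  increments:
    - [1,[-1.5,0,0.5],0]
    - [1,[-1.5,0,1],0]
    - [1,[1,0,1.7],0]
    - [1,[1,0,1.7],0]
    - [1,[0,0,0],0]

```text
time_s: 16.2
position: [0.5272, -0.052, 0.0453]
tcp_rot: [[0.992, -0.127, 0.01], [-0.127, -0.992, -0.002], [0.011, 0.001, -1.0]]
force: [7.3, 1.3, 6.7]
opening: 0.315
```

Request:
servo_tool:
  increments:
    - [1,[1,0,1.7],0]
    - [1,[1,0,1.7],0]
    - [1,[1,0,1.7],0]
    - [1,[0,0,0],0]

```text
time_s: 16.7
position: [0.5304, -0.0523, 0.0403]
tcp_rot: [[0.992, -0.127, 0.011], [-0.127, -0.992, -0.002], [0.011, 0.001, -1.0]]
force: [6.3, 3.4, 8.0]
opening: 0.31
```

```bash
python3 -c "
from h import *
rel();p,d=cap('scene','s11')
cv2.imwrite('pics/s11c.png',cv2.resize(p[120:210,200:290],None,fx=6.6,fy=6.6,interpolation=2))"
```

```text
t 16.7 pos [ 0.5304 -0.0523  0.0403] rel hinge rx,ry mm [-16.2 103.5] yaw -7.32 F [6.3 3.4 8. ] open 0.31
```

View pics/s11c.png

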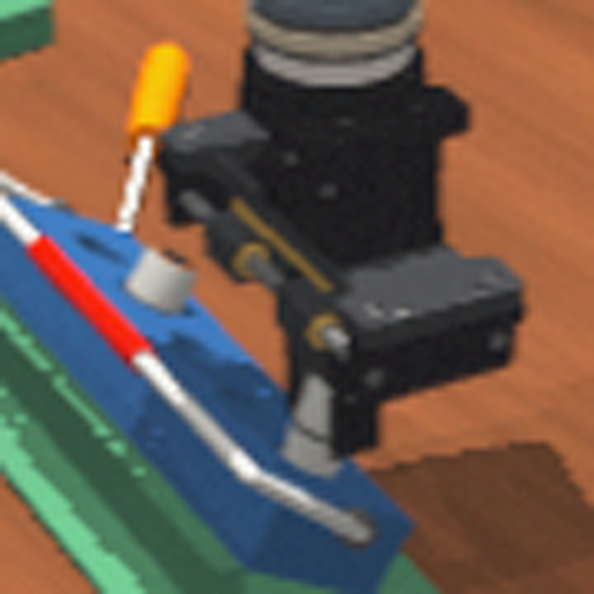

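Request:
servo_tool:
  increments:
    - [0.58,[0,0,0],0]
    - [0.58,[0,0,0],0]
    - [0.58,[0,0,0],0]

```text
time_s: 17.12
position: [0.5235, -0.0512, 0.0374]
tcp_rot: [[0.992, -0.127, -0.003], [-0.127, -0.992, 0.001], [-0.003, -0.0, -1.0]]
force: [-0.8, -0.7, 0.4]
opening: 0.421
```

```bash
python3 -c "
from h import *
rel();p,d=cap('scene','s12')
cv2.imwrite('pics/s12c.png',cv2.resize(p[120:210,200:290],None,fx=6.6,fy=6.6,interpolation=2))"
```

```text
t 17.12 pos [ 0.5235 -0.0512  0.0374] rel hinge rx,ry mm [-23.2 103.7] yaw -7.27 F [-0.8 -0.7  0.4] open 0.421
```

View pics/s12c.png

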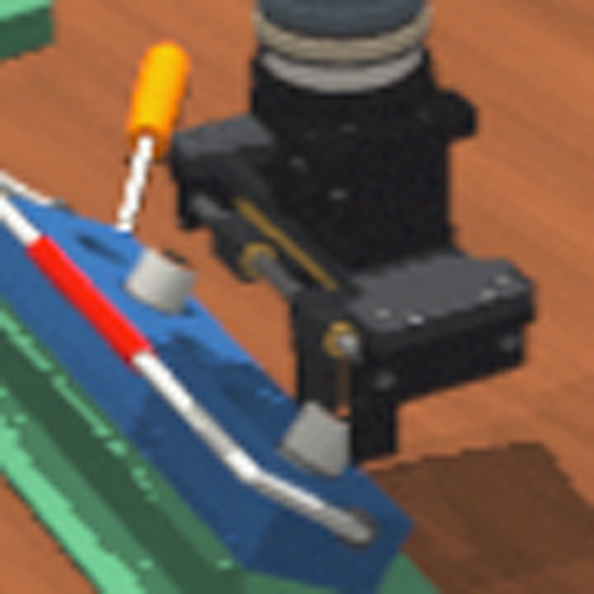

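Request:
servo_tool:
  increments:
    - [0.5,[0,0,-50],0]
    - [0,[0,0,-50],0]
    - [0,[-21,-52,0],0]
    - [0,[-21,-52,0],0]
    - [0,[-21,-52,0],0]

```text
time_s: 17.8
position: [0.4814, 0.1124, 0.138]
tcp_rot: [[0.992, -0.128, -0.001], [-0.128, -0.992, -0.0], [-0.001, 0.0, -1.0]]
force: [0.1, 0.1, 0.5]
opening: 0.867
```

Request:
servo_tool:
  increments:
    - [0,[-21,-52,0],0]
    - [0,[-21,-52,0],0]
    - [0,[-21,-52,0],0]
    - [0,[-20,-52,0],0]
    - [0,[0,0,0],0]

```text
time_s: 18.42
position: [0.4246, 0.3311, 0.1377]
tcp_rot: [[0.993, -0.121, -0.001], [-0.121, -0.993, 0.0], [-0.001, -0.0, -1.0]]
force: [0.1, -0.6, -0.9]
opening: 1.001
```

Request:
servo_tool:
  increments:
    - [0,[0,0,0],0]
    - [0,[0,0,0],0]

```text
time_s: 18.68
position: [0.4266, 0.3267, 0.1378]
tcp_rot: [[0.992, -0.128, -0.001], [-0.128, -0.992, -0.001], [-0.001, 0.001, -1.0]]
force: [-0.3, -0.5, 0.6]
opening: 1.001
```

```bash
cat >> h.py <<'E'
def goto(x,y,z):
    s=rel();d=np.array([x,y,z])-np.array(s['position']);print('move tool frame mm',np.round(np.array(s['tcp_rot']).T@d*1e3,1))
E
python3 -c "
from h import *
goto(.4246,.3287,-.0035)"
```

```text
t 18.68 pos [0.4266 0.3267 0.1378] rel hinge rx,ry mm [-167.3  466.2] yaw -7.38 F [-0.3 -0.5  0.6] open 1.001
move tool frame mm [ -2.2  -1.9 141.3]
```

Request:
servo_tool:
  increments:
    - [0,[-2,-2,50],0]
    - [0,[0,0,50],0]
    - [0,[0,0,30],0]
    - [0,[0,0,11],0]
    - [1,[0,0,0],0]

```text
time_s: 19.3
position: [0.4251, 0.3295, -0.0031]
tcp_rot: [[0.992, -0.128, -0.001], [-0.128, -0.992, -0.0], [-0.001, 0.0, -1.0]]
force: [-0.5, 0.2, -1.0]
opening: 0.944
```

Request:
servo_tool:
  increments:
    - [1,[0,0,0],0]
    - [1,[0,0,0],0]
    - [1,[0,0,0],0]
    - [1,[0,0,0],0]
    - [1,[0,0,0],0]

```text
time_s: 19.92
position: [0.4248, 0.3304, -0.0028]
tcp_rot: [[0.992, -0.126, 0.0], [-0.126, -0.992, 0.0], [0.0, -0.0, -1.0]]
force: [-0.4, 0.4, 0.9]
opening: 0.403
```

Request:
servo_tool:
  increments:
    - [1,[0,0,0],0]
    - [1,[0,0,0],0]

```text
time_s: 20.18
position: [0.4249, 0.3304, -0.0029]
tcp_rot: [[0.992, -0.127, 0.0], [-0.127, -0.992, 0.0], [0.0, -0.0, -1.0]]
force: [0.2, 0.8, 1.6]
opening: 0.318
```

```bash
python3 -c "
from h import *
P=C+0*by; goto(P[0],P[1],.12)"
```

```text
t 20.18 pos [ 0.4249  0.3304 -0.0029] rel hinge rx,ry mm [-169.5  469.7] yaw -7.27 F [0.2 0.8 1.6] open 0.318
move tool frame mm [ 166.2  469.3 -123. ]
```

Request:
servo_tool:
  increments:
    - [1,[0,0,-15],0]
    - [1,[0,0,-50],0]
    - [1,[0,0,-58],0]
    - [1,[18,52,0],0]
    - [1,[18,52,0],0]

```text
time_s: 20.8
position: [0.4478, 0.2221, 0.1219]
tcp_rot: [[0.992, -0.124, 0.003], [-0.124, -0.992, 0.0], [0.003, -0.001, -1.0]]
force: [0.9, -1.0, -2.0]
opening: 0.315
```

Request:
servo_tool:
  increments:
    - [1,[18,52,0],0]
    - [1,[18,52,0],0]
    - [1,[18,52,0],0]
    - [1,[19,52,0],0]
    - [1,[19,52,0],0]

```text
time_s: 21.42
position: [0.5056, -0.0487, 0.1208]
tcp_rot: [[0.992, -0.127, 0.0], [-0.127, -0.992, -0.0], [0.0, -0.0, -1.0]]
force: [0.1, 0.8, -2.3]
opening: 0.316
```

Request:
servo_tool:
  increments:
    - [1,[19,52,0],0]
    - [1,[19,53,0],0]
    - [1,[0,0,15],0]
    - [1,[0,0,15],0]
    - [1,[0,0,0],0]

```text
time_s: 22.05
position: [0.5276, -0.1535, 0.0884]
tcp_rot: [[0.992, -0.125, -0.005], [-0.125, -0.992, 0.003], [-0.005, -0.002, -1.0]]
force: [-0.0, 0.2, -1.0]
opening: 0.31
```

```bash
python3 -c "
from h import *
tgt(0,-0.1,-17);p,d=cap('scene','s13')
cv2.imwrite('pics/s13c.png',cv2.resize(p[100:210,190:300],None,fx=5.4,fy=5.4,interpolation=2))"
```

```text
t 22.05 pos [ 0.5276 -0.1535  0.0884] rel hinge rx,ry mm [-6.1  2.7] yaw -7.19 F [-0.   0.2 -1. ] open 0.31
move tool frame mm [ 3.   2.4 37.4]
```

View pics/s13c.png

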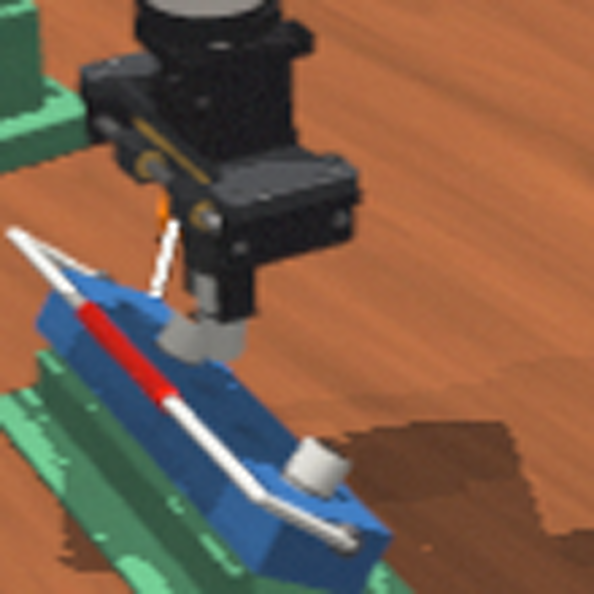

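Request:
servo_tool:
  increments:
    - [1,[0,1,10],0]
    - [1,[0,0,5],0]
    - [1,[0,0,0],0]

```text
time_s: 22.48
position: [0.5296, -0.1564, 0.0746]
tcp_rot: [[0.992, -0.126, -0.001], [-0.126, -0.992, 0.0], [-0.001, -0.0, -1.0]]
force: [-1.0, -0.1, -2.0]
opening: 0.315
```

```bash
python3 -c "
from h import *
tgt(0,-0.1,-17)"
```

```text
t 22.48 pos [ 0.5296 -0.1564  0.0746] rel hinge rx,ry mm [-3.8  0.1] yaw -7.25 F [-1.  -0.1 -2. ] open 0.315
move tool frame mm [ 0.6 -0.4 23.6]
```

Request:
servo_tool:
  increments:
    - [1,[0.5,-0.5,12],0]
    - [1,[0,0,6],0]
    - [1,[0,0,3],0]
    - [1,[0,0,2],0]
    - [1,[0,0,0],0]

```text
time_s: 23.1
position: [0.5305, -0.1565, 0.052]
tcp_rot: [[0.992, -0.127, -0.0], [-0.127, -0.992, 0.0], [-0.0, -0.0, -1.0]]
force: [-0.6, -0.3, -1.8]
opening: 0.315
```

Request:
servo_tool:
  increments:
    - [1,[-2,0,0],0]
    - [1,[-2,0,0.5],0]
    - [1,[-2,0,0.5],0]
    - [1,[-2,0,0.5],0]
    - [1,[0,0,0],0]

```text
time_s: 23.72
position: [0.5254, -0.1562, 0.0519]
tcp_rot: [[0.992, -0.128, 0.006], [-0.128, -0.992, -0.002], [0.006, 0.001, -1.0]]
force: [5.0, 1.9, 4.8]
opening: 0.312
```

Request:
servo_tool:
  increments:
    - [1,[-2,0,0.5],0]
    - [1,[-2,0,0.5],0]
    - [1,[-2,0,0.5],0]
    - [1,[0,0,0],0]

```text
time_s: 24.22
position: [0.5213, -0.1557, 0.0514]
tcp_rot: [[0.992, -0.128, 0.01], [-0.128, -0.992, -0.003], [0.011, 0.001, -1.0]]
force: [6.6, 3.8, 9.1]
opening: 0.311
```

Request:
servo_tool:
  increments:
    - [1,[-2,0,0],0]
    - [1,[-2,0,0],0]
    - [1,[-2,0,0.5],0]
    - [1,[0,0,0],0]

```text
time_s: 24.72
position: [0.5146, -0.1549, 0.0506]
tcp_rot: [[0.992, -0.127, 0.009], [-0.127, -0.992, -0.003], [0.009, 0.002, -1.0]]
force: [6.0, 1.8, 7.6]
opening: 0.316
```

```bash
python3 -c "
from h import *
rel();p,d=cap('scene','s14')
cv2.imwrite('pics/s14c.png',cv2.resize(p[100:210,190:300],None,fx=5.4,fy=5.4,interpolation=2))"
```

```text
t 24.73 pos [ 0.5146 -0.1549  0.0506] rel hinge rx,ry mm [-18.8  -0.3] yaw -7.32 F [6.  1.8 7.6] open 0.316
```

View pics/s14c.png

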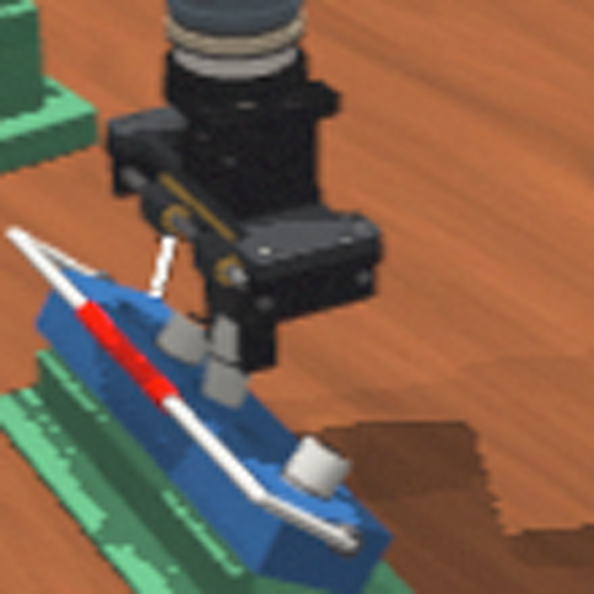

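Same as before; advance along the pocket axis and release.

Request:
servo_tool:
  increments:
    - [1,[-1.5,-0.5,0.5],0]
    - [1,[-1.5,-0.5,1],0]
    - [1,[1,0,1.7],0]
    - [1,[1,0,1.7],0]
    - [1,[0,0,0],0]

```text
time_s: 25.4
position: [0.5145, -0.1548, 0.0457]
tcp_rot: [[0.992, -0.127, 0.01], [-0.127, -0.992, -0.004], [0.01, 0.003, -1.0]]
force: [5.9, 0.7, 7.0]
opening: 0.312
```

Request:
servo_tool:
  increments:
    - [1,[1,0,1.7],0]
    - [1,[1,0,1.7],0]
    - [1,[1,0,1.7],0]
    - [1,[0,0,0],0]

```text
time_s: 25.9
position: [0.5176, -0.1553, 0.0406]
tcp_rot: [[0.992, -0.127, 0.01], [-0.127, -0.992, -0.005], [0.011, 0.003, -1.0]]
force: [6.4, 0.1, 5.4]
opening: 0.315
```

Request:
servo_tool:
  increments:
    - [0.58,[0,0,0],0]
    - [0.58,[0,0,0],0]
    - [0.58,[0,0,0],0]

```text
time_s: 26.28
position: [0.5113, -0.1527, 0.038]
tcp_rot: [[0.992, -0.126, -0.003], [-0.126, -0.992, 0.001], [-0.003, -0.001, -1.0]]
force: [-0.6, -0.1, -0.8]
opening: 0.416
```

```bash
python3 -c "
from h import *
rel();p,d=cap('scene','s15')
cv2.imwrite('pics/s15c.png',cv2.resize(p[100:210,190:300],None,fx=5.4,fy=5.4,interpolation=2))"
```

```text
t 26.27 pos [ 0.5113 -0.1527  0.038 ] rel hinge rx,ry mm [-22.4   1.5] yaw -7.27 F [-0.6 -0.1 -0.8] open 0.416
```

View pics/s15c.png

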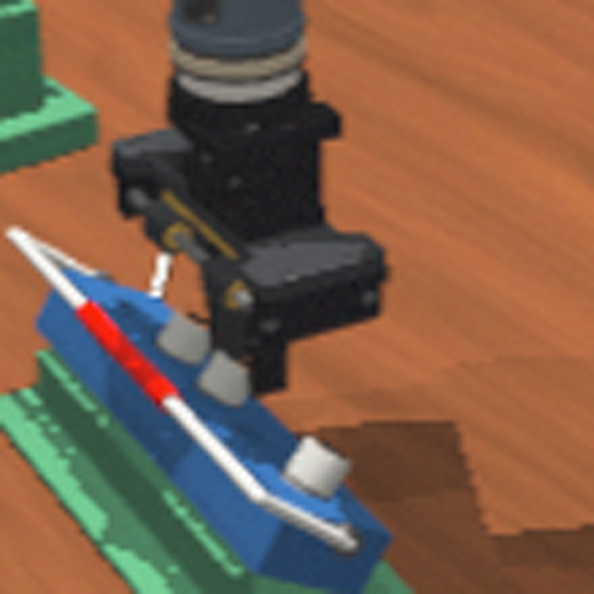

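Request:
servo_tool:
  increments:
    - [0.58,[0,0,-50],0]
    - [0,[0,0,-50],0]
    - [0,[-19,-57,0],0]
    - [0,[-19,-57,0],0]
    - [0,[-19,-57,0],0]

```text
time_s: 26.95
position: [0.4769, 0.025, 0.1385]
tcp_rot: [[0.992, -0.128, -0.001], [-0.128, -0.992, 0.0], [-0.001, -0.0, -1.0]]
force: [1.4, 0.3, -0.5]
opening: 0.79
```

Request:
servo_tool:
  increments:
    - [0,[-19,-57,0],0]
    - [0,[-19,-57,0],0]
    - [0,[-19,-57,0],0]
    - [0,[-19,-57,0],0]
    - [0,[0,0,0],0]

```text
time_s: 27.58
position: [0.4294, 0.2628, 0.1383]
tcp_rot: [[0.993, -0.12, -0.001], [-0.12, -0.993, 0.0], [-0.001, -0.0, -1.0]]
force: [-0.2, -0.6, 0.3]
opening: 1.001
```

Request:
servo_tool:
  increments:
    - [0,[0,0,0],0]
    - [0,[0,0,0],0]

```text
time_s: 27.82
position: [0.4315, 0.258, 0.1384]
tcp_rot: [[0.992, -0.129, -0.001], [-0.129, -0.992, -0.001], [-0.001, 0.001, -1.0]]
force: [0.1, 0.2, -0.3]
opening: 1.001
```

```bash
python3 - <<'E'
from h import *
s=rel();p,d=cap('wrist','w16')
for r in bot.trace('wrist','collet1'):
    v,u=np.nonzero(r['region']&(d>0))
    if len(u)<20:continue
    W=world('wrist',u,v,d[v,u],s);t=W[W[:,2]>np.percentile(W[:,2],95)-.006]
    c,rad=cv2.minEnclosingCircle(t[:,:2].astype(np.float32)*1000)
    print(round(r['p'],2),np.round(r['bbox']),'topz',np.round(np.percentile(W[:,2],95),4),'circ',np.round(c,1),round(rad,1),len(t))
    goto(c[0]/1e3,c[1]/1e3,-.0035)
E
```

```text
t 27.82 pos [0.4315 0.258  0.1384] rel hinge rx,ry mm [-153.7  398.7] yaw -7.39 F [ 0.1  0.2 -0.3] open 1.001
0.94 [230.  78. 267. 108.] topz 0.0601 circ [510.5 256.6] 8.0 345
t 27.93 pos [0.4317 0.258  0.1385] rel hinge rx,ry mm [-153.5  398.7] yaw -7.43 F [-0.4  0.1  0.1] open 1.001
move tool frame mm [ 78.3  -8.9 142. ]
0.88 [225. 286. 254. 317.] topz 0.0529 circ [383.1 283.1] 76.7 122
t 27.93 pos [0.4317 0.258  0.1385] rel hinge rx,ry mm [-153.5  398.7] yaw -7.43 F [-0.4  0.1  0.1] open 1.001
move tool frame mm [-51.4 -18.6 142. ]
```

View pics/w16.png

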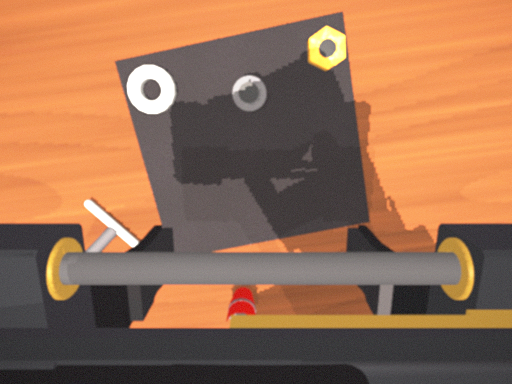

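```bash
python3 - <<'E'
from h import *
s=bot.read_state();d=np.load('pics/w16.npz')['d']
V,U=np.nonzero(d>0);W=world('wrist',U,V,d[V,U],s)
g=(abs(W[:,2]-.059)<.005)&(abs(W[:,0]-.51)<.03)&(abs(W[:,1]-.257)<.03);t=W[g]
c,r=cv2.minEnclosingCircle(t[:,:2].astype(np.float32)*1e3);print(c,r,len(t),t[:,2].mean(),t.min(0),t.max(0))
goto(c[0]/1e3,c[1]/1e3,-.0035)
E
```

```text
(510.7207336425781, 256.5968322753906) 7.98133659362793 345 0.059448886610080666 [0.50306967 0.24864042 0.05695946] [0.51860302 0.26444217 0.0610998 ]
t 27.93 pos [0.4317 0.258  0.1385] rel hinge rx,ry mm [-153.5  398.7] yaw -7.43 F [-0.4  0.1  0.1] open 1.001
move tool frame mm [ 78.6  -8.9 142. ]
```

```bash
python3 - <<'E'
from h import *
s=bot.read_state();d=np.load('pics/w16.npz')['d']
for v in range(72,114,3): print(v,[int(world('wrist',u,v,d[v,u],s)[0][2]*1e3) if d[v,u]>0 else -1 for u in range(228,272,4)])
print(world('wrist',249,92,d[92,249],s))
E
```

```text
72 [4, 5, 3, 5, 5, 5, 4, 5, 5, 6, 3]
75 [4, 4, 5, 3, 5, 5, 5, 3, 5, 5, 5]
78 [4, 5, 4, 5, 36, 37, 38, 37, 5, 5, 5]
81 [5, 4, 5, 36, 38, 36, 37, 37, 37, 4, 4]
84 [6, 4, 37, 35, 59, 58, 60, 36, 36, 5, 4]
87 [4, 5, 36, 58, 59, 59, 60, 60, -1, 37, 6]
90 [5, 5, 37, 58, 59, 59, 60, 60, 36, 35, 4]
93 [5, 35, 36, 59, 59, 58, 59, 59, 36, 38, 6]
96 [6, 4, 35, 59, 59, 59, 59, 59, 37, 37, 4]
99 [4, 4, 36, 39, 58, 60, 58, 37, 37, 35, 6]
102 [5, 4, 37, 36, 60, 60, 58, 36, 37, 4, 5]
105 [4, 6, 5, 36, 36, 38, 36, 38, 37, 5, 5]
108 [3, 4, 4, 36, 38, 36, 36, 36, 5, 5, 4]
111 [5, 5, 6, 5, 5, 4, 5, 5, 5, 5, 4]
[[0.5108031  0.25577543 0.05960145]]
```

```bash
python3 - <<'E'
from h import *
p,d=cap('scene','s17')
a=cv2.resize(p[190:300,280:420],None,fx=4.5,fy=4.5,interpolation=2)
q=np.load('pics/w16.npz')['p'];b=cv2.resize(q[60:125,205:295],None,fx=6,fy=6,interpolation=2)
cv2.imwrite('pics/s17c.png',a);cv2.imwrite('pics/w16c.png',b)
f=np.load('pics/w6.npz');s=np.load('pics/w6s.npz');st=dict(tcp_rot=s['R'],position=s['P']);dd=f['d']
for v in range(0,30,3): print(v,[int(world('wrist',u,v,dd[v,u],st)[0][2]*1e3) if dd[v,u]>0 else -1 for u in range(244,292,4)])
print()
for v in range(98,140,3): print(v,[int(world('wrist',u,v,dd[v,u],st)[0][2]*1e3) if dd[v,u]>0 else -1 for u in range(308,352,4)])
E
```

```text
0 [4, 4, 36, 35, 60, 60, 60, -1, 36, 36, 4, 3]
3 [5, 4, 36, 37, 60, 60, 58, 59, 35, 36, 5, 4]
6 [6, 5, 37, 37, 38, 59, 60, 36, 36, 35, 4, 6]
9 [5, 4, 49, 37, 37, 36, 35, 37, 36, 44, 5, 6]
12 [4, 3, 40, 53, 37, 37, 36, 36, 52, 38, 5, 4]
15 [3, 4, 7, 44, 52, 57, 56, 51, 41, 4, 4, 4]
18 [5, 5, 4, 36, 41, 46, 45, 42, 33, 5, 5, 4]
21 [4, 4, 4, 4, 35, 36, 38, 31, 4, 3, 4, 4]
24 [3, 5, 5, 3, 5, 17, 10, 4, 4, 3, 5, 4]
27 [5, 2, 4, 6, 5, 4, 4, 4, 5, 5, 4, 4]

98 [4, 4, 3, 5, 4, 4, 3, 5, 4, 3, 5]
101 [5, 6, 4, 4, 5, 3, 3, 4, 4, 5, 4]
104 [4, 4, 4, 6, 36, 56, 37, 4, 3, 5, 4]
107 [4, 5, 4, 47, 38, 36, 37, 37, 6, 5, 5]
110 [5, 5, 42, 37, 36, 36, 37, 37, 38, 5, 5]
113 [5, 4, 50, 36, 35, 59, 59, 59, 36, 3, 4]
116 [5, 37, 56, 37, 60, 59, 60, 58, -1, 5, 5]
119 [5, 38, 36, 37, 60, 59, 59, 59, 60, 5, 4]
122 [5, 37, 58, 38, 60, 59, 60, 59, 59, 4, 4]
125 [5, 3, 57, 37, 38, 59, 58, 59, 37, 4, 5]
128 [4, 4, 43, 36, 37, 60, 59, 37, 3, 6, 5]
131 [4, 3, 4, 36, 36, 35, 37, 4, 6, 4, 4]
134 [5, 4, 5, 4, 54, 36, 5, 5, 5, 5, 4]
137 [4, 4, 5, 5, 5, 3, 6, 5, 5, 4, 4]
```

View pics/s17c.png

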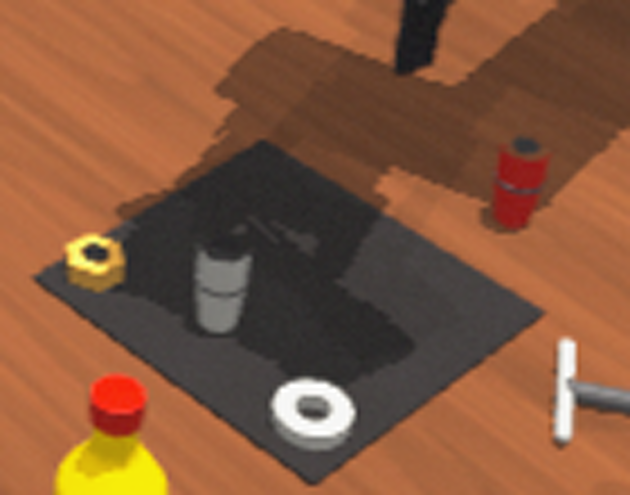

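View pics/w16c.png

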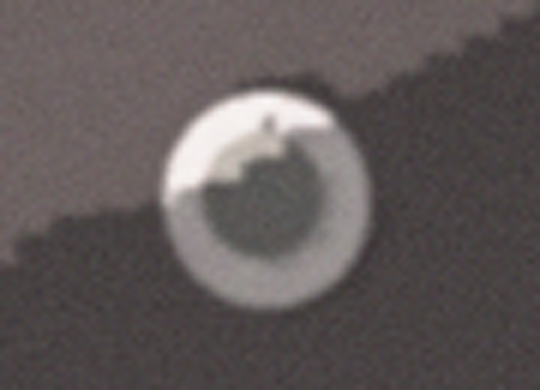

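Request:
servo_tool:
  increments:
    - [0,[39,-4.5,0],0]
    - [0,[39.5,-4.5,30],0]
    - [0,[0,0,50],0]
    - [0,[0,0,40],0]
    - [0,[0,0,12],0]

```text
time_s: 28.6
position: [0.5087, 0.2569, 0.0041]
tcp_rot: [[0.992, -0.128, -0.005], [-0.128, -0.992, -0.001], [-0.005, 0.002, -1.0]]
force: [-0.1, 0.0, 0.4]
opening: 0.999
```

Request:
servo_tool:
  increments:
    - [0,[0,0,0],0]
    - [0,[0,0,0],0]

```text
time_s: 28.85
position: [0.5118, 0.2587, 0.0082]
tcp_rot: [[0.992, -0.127, 0.003], [-0.127, -0.992, 0.001], [0.003, -0.001, -1.0]]
force: [-0.3, -0.2, 0.5]
opening: 0.997
```

```bash
python3 -c "
from h import *
goto(.5107,.2566,-.0035)"
```

```text
t 28.85 pos [0.5118 0.2587 0.0082] rel hinge rx,ry mm [-74.2 409.6] yaw -7.28 F [-0.3 -0.2  0.5] open 0.997
move tool frame mm [-0.8  2.2 11.7]
```

Request:
servo_tool:
  increments:
    - [0,[-0.8,2,11],0]
    - [1,[0,0,0],0]
    - [1,[0,0,0],0]
    - [1,[0,0,0],0]
    - [1,[0,0,0],0]

```text
time_s: 29.48
position: [0.5094, 0.2566, -0.0043]
tcp_rot: [[0.992, -0.127, 0.0], [-0.127, -0.992, 0.0], [0.0, -0.0, -1.0]]
force: [-1.2, 0.1, 0.7]
opening: 0.631
```

Request:
servo_tool:
  increments:
    - [1,[0,0,0],0]
    - [1,[0,0,0],0]
    - [1,[0,0,0],0]
    - [1,[0,0,0],0]

```text
time_s: 29.98
position: [0.5093, 0.2566, -0.0045]
tcp_rot: [[0.992, -0.127, -0.0], [-0.127, -0.992, 0.0], [-0.0, -0.0, -1.0]]
force: [-0.5, -0.2, -0.6]
opening: 0.314
```

```bash
python3 -c "
from h import *
P=C-2*.052*by; goto(P[0],P[1],.12)"
```

```text
t 29.98 pos [ 0.5093  0.2566 -0.0045] rel hinge rx,ry mm [-76.4 407.1] yaw -7.27 F [-0.5 -0.2 -0.6] open 0.314
move tool frame mm [  72.9  510.7 -124.5]
```

Request:
servo_tool:
  increments:
    - [1,[0,0,-15],0]
    - [1,[0,0,-50],0]
    - [1,[0,0,-60],0]
    - [1,[8,56,0],0]
    - [1,[8,56,0],0]

```text
time_s: 30.6
position: [0.5117, 0.1428, 0.1227]
tcp_rot: [[0.992, -0.124, 0.004], [-0.124, -0.992, -0.0], [0.004, -0.0, -1.0]]
force: [1.2, -0.5, -2.0]
opening: 0.309
```

Request:
servo_tool:
  increments:
    - [1,[8,57,0],0]
    - [1,[8,57,0],0]
    - [1,[8,57,0],0]
    - [1,[8,57,0],0]
    - [1,[8,57,0],0]

```text
time_s: 31.22
position: [0.5144, -0.1462, 0.1215]
tcp_rot: [[0.992, -0.127, 0.001], [-0.127, -0.992, -0.0], [0.001, 0.0, -1.0]]
force: [0.1, -0.3, -2.2]
opening: 0.309
```

Request:
servo_tool:
  increments:
    - [1,[8,57,0],0]
    - [1,[8,57,0],0]
    - [1,[0,0,15],0]
    - [1,[0,0,15],0]
    - [1,[0,0,0],0]

```text
time_s: 31.85
position: [0.5142, -0.2567, 0.0889]
tcp_rot: [[0.992, -0.125, -0.004], [-0.125, -0.992, 0.004], [-0.005, -0.003, -1.0]]
force: [-0.2, 1.7, -1.4]
opening: 0.313
```

Request:
servo_tool:
  increments:
    - [1,[0,0,10],0]
    - [1,[0,0,5],0]
    - [1,[0,0,0],0]

```text
time_s: 32.22
position: [0.5159, -0.2588, 0.0752]
tcp_rot: [[0.992, -0.126, -0.001], [-0.126, -0.992, 0.001], [-0.001, -0.0, -1.0]]
force: [-0.1, -0.1, -1.1]
opening: 0.306
```

```bash
python3 -c "
from h import *
tgt(-2,-1.2,-18);p,d=cap('scene','s18')
cv2.imwrite('pics/s18c.png',cv2.resize(p[100:210,170:280],None,fx=5.4,fy=5.4,interpolation=2))"
```

```text
t 32.23 pos [ 0.5159 -0.2588  0.0752] rel hinge rx,ry mm [  -4.3 -103.2] yaw -7.23 F [-0.1 -0.1 -1.1] open 0.306
move tool frame mm [-0.1  0.3 25.2]
```

View pics/s18c.png

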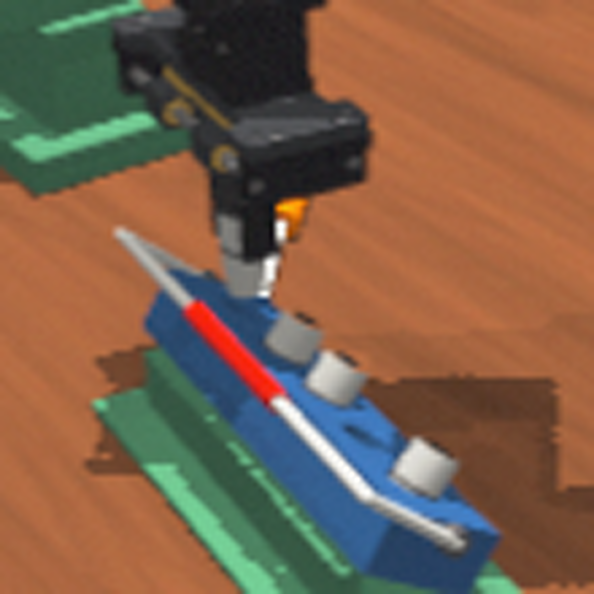

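Request:
servo_tool:
  increments:
    - [1,[0,0,13],0]
    - [1,[0,0,6],0]
    - [1,[0,0,3],0]
    - [1,[0,0,2.5],0]
    - [1,[0,0,0],0]

```text
time_s: 32.9
position: [0.5159, -0.2595, 0.0509]
tcp_rot: [[0.992, -0.127, -0.0], [-0.127, -0.992, 0.0], [-0.0, -0.0, -1.0]]
force: [-0.5, -0.7, -1.2]
opening: 0.315
```

Request:
servo_tool:
  increments:
    - [1,[-2,0,0],0]
    - [1,[-2,0,0.5],0]
    - [1,[-2,0,0.5],0]
    - [1,[-2,0,0.5],0]
    - [1,[0,0,0],0]

```text
time_s: 33.52
position: [0.512, -0.2595, 0.0512]
tcp_rot: [[0.992, -0.128, 0.008], [-0.128, -0.992, -0.003], [0.009, 0.002, -1.0]]
force: [7.1, 2.4, 2.5]
opening: 0.311
```

Request:
servo_tool:
  increments:
    - [1,[-2,0,0.5],0]
    - [1,[-2,0,0.5],0]
    - [1,[-2,0,0.5],0]
    - [1,[0,0,0],0]

```text
time_s: 34.02
position: [0.5076, -0.2592, 0.0511]
tcp_rot: [[0.992, -0.128, 0.012], [-0.128, -0.992, -0.004], [0.012, 0.003, -1.0]]
force: [7.5, 4.0, 8.9]
opening: 0.31
```

Request:
servo_tool:
  increments:
    - [1,[-2,0,0],0]
    - [1,[-2,0,0],0]
    - [1,[-2,0,0.5],0]
    - [1,[0,0,0],0]

```text
time_s: 34.52
position: [0.5005, -0.2584, 0.0502]
tcp_rot: [[0.992, -0.128, 0.009], [-0.128, -0.992, -0.004], [0.01, 0.003, -1.0]]
force: [5.9, 3.5, 9.2]
opening: 0.311
```

```bash
python3 -c "
from h import *
rel();p,d=cap('scene','s19')
cv2.imwrite('pics/s19c.png',cv2.resize(p[100:210,170:280],None,fx=5.4,fy=5.4,interpolation=2))"
```

```text
t 34.52 pos [ 0.5005 -0.2584  0.0502] rel hinge rx,ry mm [ -19.6 -104.7] yaw -7.34 F [5.9 3.5 9.2] open 0.311
```

View pics/s19c.png

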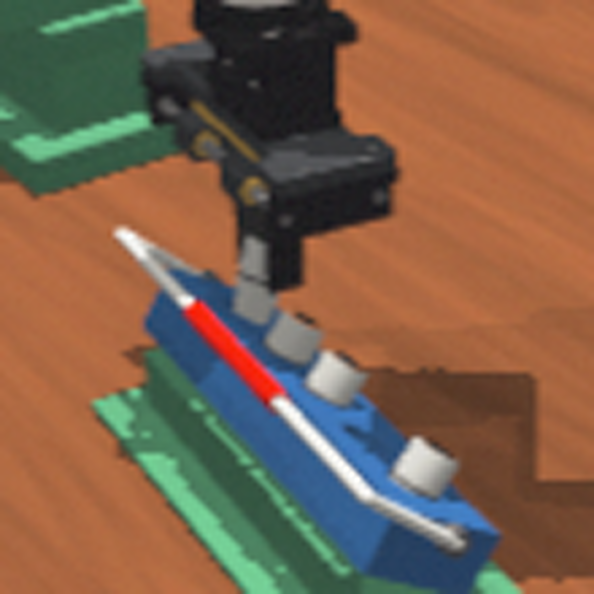

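Request:
servo_tool:
  increments:
    - [1,[-1,-0.6,0.5],0]
    - [1,[-1,-0.6,1],0]
    - [1,[1,0,1.7],0]
    - [1,[1,0,1.7],0]
    - [1,[0,0,0],0]

```text
time_s: 35.2
position: [0.5015, -0.2584, 0.0453]
tcp_rot: [[0.992, -0.128, 0.011], [-0.127, -0.992, -0.006], [0.012, 0.005, -1.0]]
force: [6.1, 1.1, 7.1]
opening: 0.314
```

Request:
servo_tool:
  increments:
    - [1,[1,0,1.7],0]
    - [1,[1,0,1.7],0]
    - [1,[1,0,1.7],0]
    - [1,[0,0,0],0]

```text
time_s: 35.7
position: [0.5046, -0.2589, 0.0403]
tcp_rot: [[0.992, -0.128, 0.011], [-0.128, -0.992, -0.006], [0.012, 0.005, -1.0]]
force: [6.4, 1.0, 6.9]
opening: 0.312
```

Request:
servo_tool:
  increments:
    - [0.58,[0,0,0],0]
    - [0.58,[0,0,0],0]
    - [0.58,[0,0,0],0]

```text
time_s: 36.08
position: [0.4982, -0.2556, 0.0371]
tcp_rot: [[0.992, -0.127, -0.002], [-0.127, -0.992, 0.001], [-0.002, -0.001, -1.0]]
force: [0.1, 1.1, -1.1]
opening: 0.416
```

```bash
python3 -c "
from h import *
rel();p,d=cap('scene','s20')
cv2.imwrite('pics/s20c.png',cv2.resize(p[100:210,170:280],None,fx=5.4,fy=5.4,interpolation=2))"
```

```text
t 36.08 pos [ 0.4982 -0.2556  0.0371] rel hinge rx,ry mm [ -22.2 -102.3] yaw -7.27 F [ 0.1  1.1 -1.1] open 0.416
```

View pics/s20c.png

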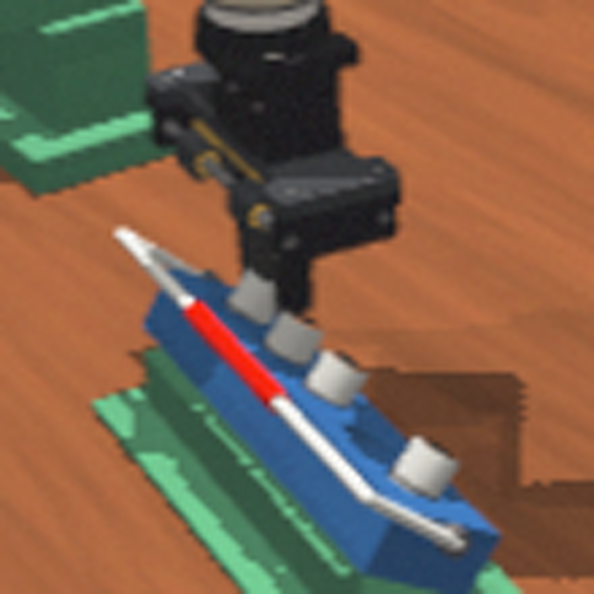

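Request:
servo_tool:
  increments:
    - [0.58,[0,0,-50],0]
    - [0.58,[0,0,-50],0]
    - [0.5,[-20,-40,-26],0]
    - [0.5,[-20,-50,0],0]
    - [0.5,[-20,-30,0],0]

```text
time_s: 36.75
position: [0.4536, -0.1274, 0.1637]
tcp_rot: [[0.992, -0.126, -0.001], [-0.126, -0.992, 0.001], [-0.001, -0.0, -1.0]]
force: [-0.3, 0.2, 0.1]
opening: 0.494
```

Request:
servo_tool:
  increments:
    - [0.5,[0,0,0],0]
    - [0.5,[0,0,0],0]
    - [0.5,[0,0,0],0]

```text
time_s: 37.12
position: [0.4558, -0.1308, 0.1635]
tcp_rot: [[0.992, -0.128, 0.001], [-0.128, -0.992, -0.001], [0.001, 0.001, -1.0]]
force: [0.2, 0.6, 0.3]
opening: 0.499
```

```bash
python3 - <<'E'
from h import *
s=rel();p,d=cap('wrist','w21');cap('scene','s21')
V,U=np.nonzero(d>0);W=world('wrist',U,V,d[V,U],s);C0=np.array([.53026,-.15613,.06904])
n=np.array([-.51889,.06766,.85216]);bx=np.cross(by,n);bx/=np.linalg.norm(bx);y_=np.cross(n,bx)
F=W-C0;zb=F@n;xb=F@bx;yb=F@y_
for k in range(-2,3):
    g=(abs(yb-k*.052)<.012)&(abs(xb)<.012)&(V<170);print(k,g.sum(),np.round(np.percentile(zb[g],[5,25,50,75,95])*1e3,1))
    h=g&(zb>.018);print('   head centre',np.round([np.median(xb[h])*1e3,np.median(yb[h]-k*.052)*1e3],1) if h.any() else None)
B,G,R=p[V,U].astype(int).T
r=(R>150)&(G<80)&(B<80)&(V<60)&(W[:,2]>.06);w=W[r]-H
if r.any():
    X=np.median(w@rx);Z=np.median(w[:,2])-.006;print('bar',X,Z,'theta',np.arctan2(X,Z)+.55)
E
```

```text
t 37.12 pos [ 0.4558 -0.1308  0.1635] rel hinge rx,ry mm [-80.2  16.2] yaw -7.34 F [0.2 0.6 0.3] open 0.499
-2 915 [-0.7  5.6 16.3 22.7 23.9]
   head centre [0.6 1.4]
-1 872 [-0.9  0.9 14.7 22.2 23.3]
   head centre [0.6 0.8]
0 1014 [-1.2  1.4 13.4 22.2 23.6]
   head centre [0.3 0.3]
1 491 [-22.7 -17.6 -15.6 -14.3  -2.4]
   head centre None
2 1001 [-1.5  4.7 15.1 22.5 24.2]
   head centre [-0.1 -1.2]
bar 0.04799304148290331 0.04570104446224708 theta 1.359855843642923
```

View pics/w21.png

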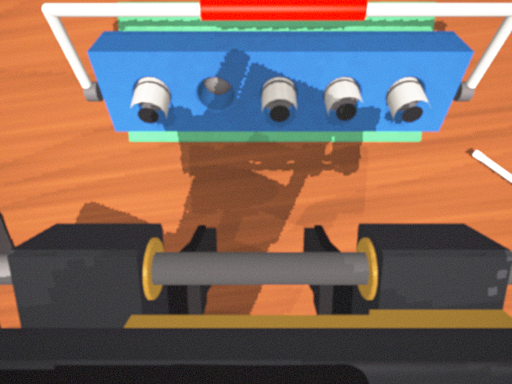

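View pics/s21.png

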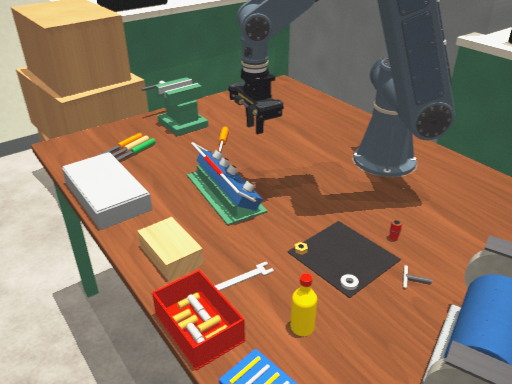

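All collets read 22 mm proud. The bail reads about 1.36 rad, short of its 1.5 rad stop, so I'll press it gently down from above on the grip.

Request:
servo_tool:
  increments:
    - [1,[45,0,0],0]
    - [1,[45,0,0],0]
    - [1,[45,0,0],0]
    - [1,[0,0,30],0]
    - [1,[0,0,30],0]

```text
time_s: 37.85
position: [0.5899, -0.1475, 0.1025]
tcp_rot: [[0.992, -0.127, 0.001], [-0.127, -0.992, -0.0], [0.001, 0.0, -1.0]]
force: [0.1, 0.1, -0.6]
opening: 0.045
```

Request:
servo_tool:
  increments:
    - [1,[0,0,12],0]
    - [1,[0,0,6],0]
    - [1,[0,0,0],0]

```text
time_s: 38.22
position: [0.5892, -0.147, 0.0859]
tcp_rot: [[0.992, -0.127, 0.001], [-0.127, -0.992, -0.0], [0.001, 0.0, -1.0]]
force: [0.4, 0.6, -0.4]
opening: 0.003
```

```bash
python3 -c "
from h import *
rel();p,d=cap('scene','s22')
cv2.imwrite('pics/s22c.png',cv2.resize(p[100:220,160:280],None,fx=5,fy=5,interpolation=2))"
```

```text
t 38.23 pos [ 0.5892 -0.147   0.0859] rel hinge rx,ry mm [54.2 17.1] yaw -7.29 F [ 0.4  0.6 -0.4] open 0.003
```

View pics/s22c.png

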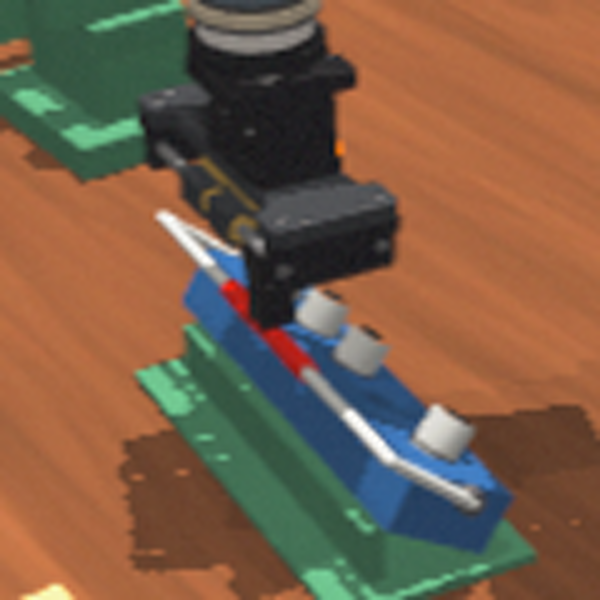

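Request:
servo_tool:
  increments:
    - [1,[0,0,3],0]
    - [1,[0,0,3],0]
    - [1,[0,0,3],0]
    - [1,[0,0,0],0]

```text
time_s: 38.78
position: [0.5895, -0.1467, 0.0768]
tcp_rot: [[0.992, -0.127, 0.001], [-0.127, -0.992, -0.0], [0.001, 0.0, -1.0]]
force: [0.4, 0.4, 1.3]
opening: 0.005
```

Request:
servo_tool:
  increments:
    - [1,[1,0,2],0]
    - [1,[1,0,2],0]
    - [1,[0,0,0],0]

```text
time_s: 39.15
position: [0.5926, -0.1472, 0.0732]
tcp_rot: [[0.992, -0.127, 0.003], [-0.127, -0.992, -0.001], [0.004, 0.0, -1.0]]
force: [2.3, 0.1, 4.5]
opening: 0.007
```

Request:
servo_tool:
  increments:
    - [1,[1,0,2],0]
    - [1,[1,0,2],0]
    - [1,[0,0,0],0]

```text
time_s: 39.52
position: [0.5943, -0.1474, 0.071]
tcp_rot: [[0.992, -0.127, 0.003], [-0.127, -0.992, -0.001], [0.003, 0.001, -1.0]]
force: [-0.9, 1.9, 14.4]
opening: 0.002
```

Request:
servo_tool:
  increments:
    - [1,[1,0,2],0]
    - [1,[1,0,2],0]
    - [1,[0,0,0],0]

```text
time_s: 39.9
position: [0.5945, -0.1475, 0.0704]
tcp_rot: [[0.992, -0.126, 0.0], [-0.126, -0.992, -0.001], [0.0, 0.001, -1.0]]
force: [-6.9, 3.2, 35.4]
opening: 0.004
```

At the stop (force rises without motion). Back off and check.

Request:
servo_tool:
  increments:
    - [1,[0,0,-10],0]
    - [1,[0,0,-45],0]
    - [1,[0,0,-40],0]
    - [1,[-60,0,0],0]
    - [1,[-60,0,0],0]

```text
time_s: 40.52
position: [0.4733, -0.1317, 0.1589]
tcp_rot: [[0.992, -0.126, -0.003], [-0.126, -0.992, 0.0], [-0.003, -0.0, -1.0]]
force: [0.1, -0.9, -0.4]
opening: 0.002
```

Request:
servo_tool:
  increments:
    - [1,[-40,0,0],0]
    - [1,[0,0,0],0]
    - [1,[0,0,0],0]

```text
time_s: 40.9
position: [0.4365, -0.1275, 0.1593]
tcp_rot: [[0.992, -0.127, -0.0], [-0.127, -0.992, -0.0], [-0.0, 0.0, -1.0]]
force: [0.0, 0.4, -0.5]
opening: 0.003
```

```bash
python3 - <<'E'
from h import *
s=rel();p,d=cap('wrist','w23');cap('scene','s23')
V,U=np.nonzero(d>0);W=world('wrist',U,V,d[V,U],s);C0=np.array([.53026,-.15613,.06904])
n=np.array([-.51889,.06766,.85216]);bx=np.cross(by,n);bx/=np.linalg.norm(bx);y_=np.cross(n,bx)
F=W-C0;zb=F@n;xb=F@bx;yb=F@y_
for k in range(-2,3):
    g=(abs(yb-k*.052)<.012)&(abs(xb)<.012)&(V<190);print(k,np.round(np.percentile(zb[g],[5,50,75,95])*1e3,1))
B,G,R=p[V,U].astype(int).T
r=(R>150)&(G<80)&(B<80)&(V<80)&(W[:,2]>.06);w=W[r]-H
if r.any():
    X=np.median(w@rx);Z=np.median(w[:,2])-.006;print('bar',X,Z,'theta',np.arctan2(X,Z)+.55)
E
```

```text
t 40.9 pos [ 0.4365 -0.1275  0.1593] rel hinge rx,ry mm [-99.8  17. ] yaw -7.29 F [ 0.   0.4 -0.5] open 0.003
-2 [-0.8 16.2 22.7 24. ]
-1 [-1.  14.1 22.3 23.3]
0 [-1.1 12.9 22.4 23.7]
1 [-23.6 -16.1 -14.5  -2.1]
2 [-1.5 15.1 22.7 24.1]
```

View pics/w23.png

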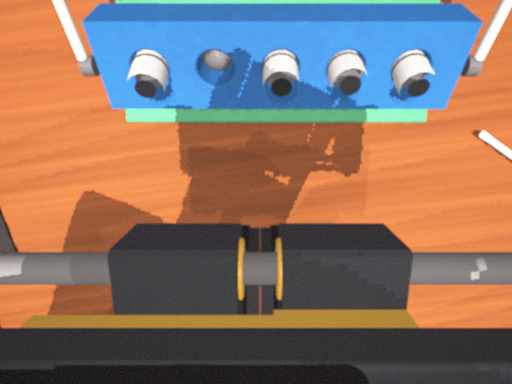

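View pics/s23.png

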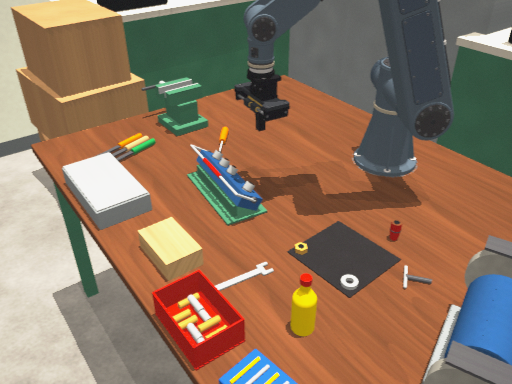

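The wrist view shows four heads equally proud at (148,72), (281,73), (347,73) and (413,75), and the ball pocket empty at (215,65). The scene view shows the bail folded back and everything else in place.

```bash
python3 -c "
from h import *
print(bot.hand_in())"
```

```text
the job is handed in; nothing more can be done
None
```

The job is done and handed in at about 41 s, with the bail folded back and all three loose collets home in clear pockets.

**Bail:** My first push slid over the bar. The camera showed the real fingertips about 37 mm short of the TCP stated in the brief, so I worked with that offset from then on. The second push folded it to about 1.36 rad, and that is where it stood while the collets went in. After the last collet I pressed the bar down to its stop. The force rose to about 35 N with almost no further motion. I did not re-measure the angle afterwards because the bar was out of the wrist view, but the scene picture shows it folded back.

**Ball pocket:** I found it from wrist-camera depth rather than by feel. The second pocket from the left reads 14–16 mm deep, while the other three empty ones read 32 mm. I left it empty.

**Collets:** They went into the pockets at y = +104, 0 and −104 mm, in that order. The tool cannot tilt, so I pivoted each collet in the grip against the pocket wall, using about 12 N at most. I then slid it in along the pocket axis and let it drop the last bit.

**Last checks:** All three heads stand about 22 mm out of the block, the same as the collet that was already there. The nut, bearing, red look-alike and the other bench items look unmoved in the scene picture, and the robot is clear of everything.

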